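# Restock the balm-stick dispenser on the gift-shop counter

## Robot

A 7-joint arm with a two-finger parallel gripper is mounted at the origin on the work surface. World frame = base frame: x ahead of the robot, y to its left, z up, the work surface at z = 0. Lengths are in m, angles in rad, forces in N, time in s.
With the tool pointing down it reaches from about 0.4 to 0.9 m from the base axis. Payload 5.5 kg.
Tool frame: the origin (TCP) lies midway between the tips of the shut fingers; the grasp point (between the pads) lies 19 mm behind it (grip_depth is the distance from the TCP to the grasp point, in m); z points along the fingers, y is the line along which they close (so a half turn about z gives the same grasp; the last joint's range is limited). The gripper opens to 92 mm and grips with 3 to 60 N. Pads are 19 mm wide; open, the fingers measure 130 mm over their backs; the gripper's body (75 mm by 190 mm) begins 47 mm behind the grasp point.
Start: joints at [-1.083, 0.501, -0.427, 1.55, 0.221, 1.138, -0.21], TCP at [0.145, 0.634, 0.227] pointing down, gripper open.
Joint ranges: [-2.88, 2.88], [-0.31, 2.03], [-1.54, 1.56], [0.2, 2.42], [-1.41, 4.55], [0.19, 2.02], [-2.57, 2.57]. Speed limits (rad/s): [2.57, 2.57, 3.14, 3.14, 3.14, 3.14, 3.14].

## Interface

Orientations are given as a 3x3 rotation matrix whose columns are the frame's x, y, z axes.
In Python, from bench import get_obs, snapshot, camera_model, job_done, find_in, landmark_of, grip_depth gives the robot as it stands.
- The arm moves only by the tool arm_command, never from a script. Its argument "motion" is a list of rows, each a list of 5 numbers: the shift along the tool's x, y, z in mm, then the turn about the tool's z in rad, then the opening, from 0 (shut) to 1 (fully open). In form: [[dx, dy, dz, spin, jaw], ...]. A call has 1 to 10 rows; each row is the pose to reach, as a shift and turn from the pose commanded when the call began, along the tool's axes at that moment; what a row does not reach only later rows make up. A row lasts 1/12 s, in which the tool goes at most 41.7 mm and 7.16 degrees, less where a joint would pass 70% of its speed; a pose out of reach is approached as far as the arm can. A call with a gripper value outside its range is refused whole. The fingers move at their own pace and stop on an object; the grip force is fixed at half the most. Time passes only in rows, so rows that repeat a pose let the fingers close. It gives the time, the measured TCP pose, the force, the opening and the grip force at its end, in the units of the state.
- get_obs(): the state, without advancing time (a new reading comes with each control period).
- snapshot(name): name is "scene" or "top"; returns the picture (400x640x3 uint8, red, green, blue); there is no depth.
- camera_model(name): a dict with "fovy" (degrees; the focal length in pixels is half the picture's height over the tangent of half this angle, whatever the lens; pixels are square), "cx", "cy" (the principal point, pixels), "k1" (the pictures are not rectified: a ray, as slopes to the right and down, at radius r is drawn at 1 + k1 r^2 times it, then the intrinsics apply), "eye" and "rotation" of the camera in the world. Camera axes: x right, y down, z forward; pixel columns grow to the right and rows downward; lengths in m; the calibration is good to about 2 mm. A picture is of the moment at which its call begins. camera_model takes no time and is no camera call.
- job_done(): hands the job in; it is judged then, once.
Trained networks look in the newest picture that a camera, given by its name, has taken for a name from the list of things; names that differ only in an ending like _2 or _b are one class to them, and where a whole thing is asked for, a point or a joint stands for the part that bears it (a point fixed in the world has none). Each returns a list of dicts, best first, with "confidence" (0 to 1); they miss things now and then, are a little off and sometimes report something else, mostly with a low value. They report only what shows in the picture. A call takes as long as a camera call. They do not tell look-alikes from the thing itself.
- find_in(query, camera): "extent" ([left, top, width, height] as shares, 0 to 1, of the picture: columns of its width, rows of its height, round what is visible of it).
- landmark_of(query, camera): "xy" ([column, row] as shares, 0 to 1, of the picture: columns of its width, rows of its height: a listed point, or the origin of a listed thing).
The state is a dict: "t": time; "joints": joint angles; "joint_vel": joint speeds; "effort": joint torques, N m; "position": TCP position; "tcp_rot": TCP orientation; "force": force on the tool from outside, world axes, zero at the start; "ft_torque": the same for the moment, N m; "width": opening from 0.0 (shut) to 1.0 (fully open); "gripper_force": force on a finger pad.
Only numpy, scipy, OpenCV 4.12 (cv2) and the standard library are available. Lean on these libraries where they do the work, as an engineer would, in place of code of your own. Each camera call takes 0.05 s, during which the arm holds its last target. There are 200 camera calls.

## Task

Restock the counter dispenser: open its cover all the way by rolling the edge thumbwheel with a fingertip, drop every balm stick lying on the counter end-down into a well of its own, and then roll the wheel back until the cover is fully shut over them. Move the cover only with its thumbwheel, never by pushing the cover itself, and leave the soap tub, the lipstick and the gift box where they stand.

Things in the scene. Friction and masses are not known exactly. Their poses are not given: they have to be found in the camera images.
- stand: Counter dispenser: fixed white block, black thumbwheel housing at its left (+y) end. Origin on the counter under the middle of the wells' width; x from its front (robot side) to its rear, y along the row of wells, z up. Spans x -30 to 72 mm, y -117 to 150 mm; deck 128 mm high, wheel housing (x -40 to 72, y 84 to 150 mm) 132 mm high. Wells at x = 0, y = -84, -36, 12 and 60 mm.
- well1 (a point): Centre of the mouth of well 1, at deck height (128 mm); axes as the stand's. A well is square, 40 x 40 mm, its floor 8 mm above the counter (120 mm deep), so a stick standing in it (centre about 63 mm above the counter) is wholly below the deck. Any stick fits any well at any turn about its length, one stick to a well; 8 mm walls between wells.
- well2 (a point): Centre of the mouth of well 2, as well 1; pitch 48 mm along the stand's y
- well3 (a point): Centre of the mouth of well 3, as well 1; pitch 48 mm along the stand's y
- well4 (a point): Centre of the mouth of well 4, as well 1; pitch 48 mm along the stand's y
- wheel_top (a point): Top of the thumbwheel's rim, 137 mm above the counter, fixed to the stand at its x = 0, y = 117 mm; axes as the stand's. Black rubber disc, radius 30 mm, 14 mm thick, axle along the stand's y. Only its top 5 mm stands out of the housing, with cheeks 2 mm from its flanks: it cannot be pinched. Press a fingertip or the closed tips on it with 5 to 15 N, stroke, lift, go back, repeat.
- wheel (a joint): Angle of the thumbwheel (rad), 0 to 3.7 between its stops; it grows as the top of the rim moves to the stand's +x (to the rear), by 1 rad for each 30 mm of stroke, and stays where it is left. Rolling needs 2 to 4 N along the rim.
- cover (a joint): Travel of the cover (m): a thin flat dark steel plate, 48 x 194 x 3 mm, that lies on the deck over the wells (top 131.5 mm above the counter). 0: all four wells covered; 0.045: fully open, slid to the rear clear of the wells. Geared to the wheel: 12.2 mm for each rad. It starts open by 0 to 7 mm.
- stick1: A slim square-section balm stick, lilac with a bare steel band at each end, 24 x 24 x 110 mm, 55 to 115 g, both ends alike; it starts lying on the counter. Origin at its centre (12 mm above the counter when lying), x along its length. It may be absent. All such sticks are identical and interchangeable.
- stick2: A slim square-section balm stick, lilac with a bare steel band at each end, 24 x 24 x 110 mm, 55 to 115 g, both ends alike; it starts lying on the counter. Origin at its centre (12 mm above the counter when lying), x along its length. It may be absent. All such sticks are identical and interchangeable.
- stick3: A slim square-section balm stick, lilac with a bare steel band at each end, 24 x 24 x 110 mm, 55 to 115 g, both ends alike; it starts lying on the counter. Origin at its centre (12 mm above the counter when lying), x along its length. It may be absent. All such sticks are identical and interchangeable.
- stick4: A slim square-section balm stick, lilac with a bare steel band at each end, 24 x 24 x 110 mm, 55 to 115 g, both ends alike; it starts lying on the counter. Origin at its centre (12 mm above the counter when lying), x along its length. It may be absent. All such sticks are identical and interchangeable.
- soap_tub: Bystander: white soap dish in the form of a footed bath tub, with a soap in it, 80 x 145 mm, 75 mm high; origin under its centre. Leave it alone.
- lipstick: Bystander: upright round chrome lipstick, 34 mm across, 87 mm high; origin under its centre. Leave it alone.
- gift_box: Bystander: white gift box with a black band, 136 x 136 mm, 66 mm high; origin under its centre. Leave it alone.
Not all that is in view belongs to the job. What is shaped like the stick2 but purple is not meant. What is shaped like the stick1 but orange is not meant.

How it is judged:
On the way, in this order (a step that is already met when the one before it is completed fails the run):
1. the cover is rolled fully open (travel over 41 mm) (value of joint cover above 0.041 m), for 0.2 s.
2. every stick present stands down in a well while the cover is open (over 34 mm) (x of stick1 in the frame of stand between -0.018 and 0.018 m and y of stick1 in the frame of stand between -0.104 and 0.08 m and z of stick1 in the frame of stand between 0.05 and 0.075 m and angle between the x axis of each of stick1, stick2, stick3, stick4 and the z axis of stand, either way round below 0.3 rad and x of stick2 in the frame of stand between -0.018 and 0.018 m and y of stick2 in the frame of stand between -0.104 and 0.08 m and z of stick2 in the frame of stand between 0.05 and 0.075 m and x of stick3 in the frame of stand between -0.018 and 0.018 m and y of stick3 in the frame of stand between -0.104 and 0.08 m and z of stick3 in the frame of stand between 0.05 and 0.075 m and x of stick4 in the frame of stand between -0.018 and 0.018 m and y of stick4 in the frame of stand between -0.104 and 0.08 m and z of stick4 in the frame of stand between 0.05 and 0.075 m and value of joint cover above 0.034 m), for 0.2 s.
At the end, for the whole second after the job is handed in: every stick present stands in a well of the dispenser, wholly below the deck and at rest, and the cover is shut (travel below 3 mm) (x of stick1 in the frame of stand between -0.018 and 0.018 m and y of stick1 in the frame of stand between -0.104 and 0.08 m and z of stick1 in the frame of stand between 0.05 and 0.075 m and angle between the x axis of each of stick1, stick2, stick3, stick4 and the z axis of stand, either way round below 0.3 rad and x of stick2 in the frame of stand between -0.018 and 0.018 m and y of stick2 in the frame of stand between -0.104 and 0.08 m and z of stick2 in the frame of stand between 0.05 and 0.075 m and x of stick3 in the frame of stand between -0.018 and 0.018 m and y of stick3 in the frame of stand between -0.104 and 0.08 m and z of stick3 in the frame of stand between 0.05 and 0.075 m and x of stick4 in the frame of stand between -0.018 and 0.018 m and y of stick4 in the frame of stand between -0.104 and 0.08 m and z of stick4 in the frame of stand between 0.05 and 0.075 m and value of joint cover below 0.003 m and linear speed of each of stick1, stick2, stick3, stick4 below 0.03 m/s); the robot touches nothing.
It fails at once if the soap tub is shifted by more than 20 mm (distance of soap_tub from where it was at the start of the episode above 0.02 m).
It fails at once if the lipstick is shifted by more than 20 mm (distance of lipstick from where it was at the start of the episode above 0.02 m).
It fails at once if the gift box is shifted by more than 20 mm (distance of gift_box from where it was at the start of the episode above 0.02 m).
It fails at once if the robot's fingers push the cover itself with more than 6 N (contact force between the fingers and cover above 6 N).
Of stick1, stick2, stick3, stick4 only 3 to 4 are there at a start; the rules pass over those that are not, and their reading is None.
At some moment in a run one of stick1, stick2, stick3, stick4 may be knocked a few centimetres aside while the robot is not near it.
It also fails if it takes over 210 s, if anything falls off the work surface, if the arm or the gripper's body presses on something with over 40 N, if the wrist force passes 120 N, or if a joint passes its speed limit or range.

## Working session

There is one attempt and no reset: what is moved stays moved. The work goes in short steps, Python scripts to look and compute and a tool call to move; the robot and the scene stay as the last step left them, time stands still between calls to the robot, and variables do not carry over. Pictures are saved under pics/ and viewed, at most 14 in all, crops included, and the job is handed in when it is done.

Besides the shell and the picture viewer there is one more tool, called after "Emit:" as a command line: name --pt "numbers of a row" for each row, then --argument value for the rest. arm_command: Moves the arm, as the interface text tells. Its arguments: {"type":"object","properties":{"motion":{"type":"array","items":{"type":"array","items":{"type":"number"}}}},"required":["motion"]}

```bash
mkdir -p pics; cat > h.py <<'E'
import numpy as np, cv2
from bench import *
def cam(n):
    m=camera_model(n); f=200/np.tan(np.radians(m["fovy"])/2)
    return m,f
def ray(n,u,v):
    m,f=cam(n); p=np.array([(u-m["cx"])/f,(v-m["cy"])/f]); q=p.copy()
    for _ in range(20): q=p/(1+m["k1"]*(q@q))
    return np.array(m["eye"]),np.array(m["rotation"])@np.array([q[0],q[1],1])
def at(n,u,v,z):
    e,d=ray(n,u,v); return e+d*(z-e[2])/d[2]
def proj(n,P):
    m,f=cam(n); c=np.array(m["rotation"]).T@(np.array(P)-np.array(m["eye"])); q=c[:2]/c[2]; q=q*(1+m["k1"]*(q@q))
    return q*f+[m["cx"],m["cy"]]
def shot(n,fn):
    im=snapshot(n); cv2.imwrite("pics/"+fn,im[:,:,::-1]); return im
E
python3 - <<'E'
from h import *
np.set_printoptions(precision=4,suppress=True)
for n in("scene","top"):
    shot(n,n+"0.png"); m,f=cam(n); print(n,m["eye"],f)
    for q,z in(("stick1",.012),("well1",.128),("well4",.128),("wheel_top",.137),("stand",0),("soap_tub",0),("lipstick",0),("gift_box",0)):
        for r in landmark_of(q,n)[:6]:
            u,v=r["xy"][0]*640,r["xy"][1]*400; print(q,round(r["confidence"],2),round(u),round(v),at(n,u,v,z))
o=get_obs();print(o["t"],o["position"],o["tcp_rot"],o["width"],o["force"])
E
```

```text
scene [1.3743 1.0568 1.0453] 501.88833460090945
stick1 0.79 259 166 [ 0.5435 -0.4033  0.012 ]
stick1 0.79 220 196 [ 0.7653 -0.3122  0.012 ]
stick1 0.77 263 178 [ 0.5778 -0.3242  0.012 ]
stick1 0.7 291 210 [ 0.6078 -0.0955  0.012 ]
stick1 0.56 354 200 [ 0.395 -0.01   0.012]
stick1 0.5 324 190 [ 0.4438 -0.1225  0.012 ]
well1 0.78 338 198 [0.5389 0.073  0.128 ]
well1 0.71 361 217 [0.5469 0.1915 0.128 ]
well1 0.65 370 223 [0.5441 0.2298 0.128 ]
well1 0.62 350 208 [0.5442 0.1346 0.128 ]
well4 0.78 338 198 [0.5389 0.073  0.128 ]
well4 0.71 361 217 [0.5469 0.1915 0.128 ]
well4 0.65 370 223 [0.5441 0.2298 0.128 ]
well4 0.62 350 208 [0.5442 0.1346 0.128 ]
wheel_top 0.65 384 232 [0.5462 0.2902 0.137 ]
stand 0.9 361 246 [0.5284 0.1814 0.    ]
stand 0.47 324 192 [ 0.4405 -0.1234  0.    ]
stand 0.32 340 196 [ 0.4118 -0.0688  0.    ]
soap_tub 0.88 277 256 [0.769  0.0629 0.    ]
lipstick 0.33 367 223 [0.4335 0.1051 0.    ]
gift_box 0.92 448 272 [0.3996 0.4297 0.    ]
top [ 0.4066 -0.0141  1.2131] 394.0507748135111
stick1 0.87 352 254 [ 0.44   -0.1279  0.012 ]
stick1 0.74 347 204 [ 0.5929 -0.1147  0.012 ]
stick1 0.73 311 273 [ 0.3846 -0.0038  0.012 ]
stick1 0.62 409 199 [ 0.608  -0.3081  0.012 ]
stick1 0.61 448 225 [ 0.5283 -0.4255  0.012 ]
well1 0.92 258 215 [0.5429 0.141  0.128 ]
well1 0.76 223 216 [0.5415 0.2385 0.128 ]
well1 0.67 242 211 [0.555  0.1858 0.128 ]
well4 0.92 258 215 [0.5429 0.141  0.128 ]
well4 0.76 223 216 [0.5415 0.2385 0.128 ]
well4 0.67 242 211 [0.555  0.1858 0.128 ]
wheel_top 0.75 201 214 [0.5444 0.2971 0.137 ]
stand 0.66 253 217 [0.5535 0.1744 0.    ]
soap_tub 0.83 294 154 [0.7568 0.0519 0.    ]
lipstick 0.49 241 154 [0.7542 0.2191 0.    ]
gift_box 0.95 169 267 [0.3995 0.4292 0.    ]
gift_box 0.29 242 210 [0.5744 0.2113 0.    ]
0.9 [0.1449 0.6337 0.2268] [[-0.9748  0.2229  0.    ]
 [ 0.2229  0.9748  0.0001]
 [ 0.      0.0001 -1.    ]] 1.0038642845635024 [ 0.8309 -0.0755  0.6418]
```

View pics/top0.png

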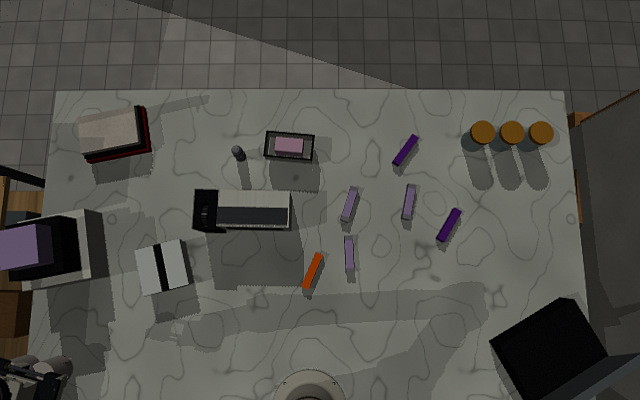

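View pics/scene0.png

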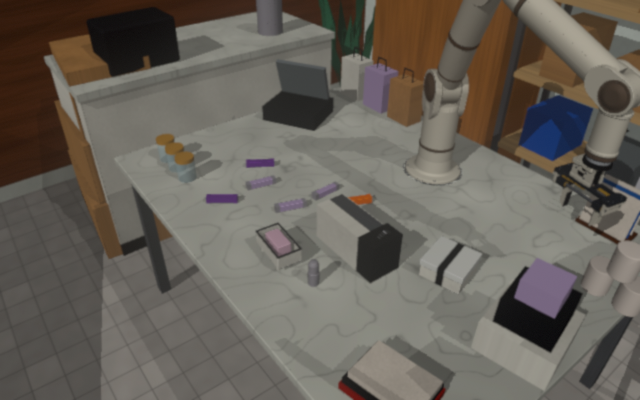

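Top view: dispenser at (193–292, 190–231) with the wheel near (201,214). There are three lilac sticks, at (350,204), (349,254) and (409,202). The purple ones at (405,151) and (449,225) and the orange one at (313,271) are look-alikes. The scene view agrees.

```bash
cat >> h.py <<'E'
def sticks(im,dbg=False):
    h=cv2.cvtColor(im,cv2.COLOR_RGB2HSV); out=[]
    m=((h[:,:,0]>115)&(h[:,:,0]<150)&(h[:,:,1]>40)&(h[:,:,1]<140)&(h[:,:,2]>60)).astype(np.uint8)
    n,l,s,c=cv2.connectedComponentsWithStats(m)
    for i in range(1,n):
        if s[i,4]>60 and 290<c[i][0]<560 and 90<c[i][1]<330:
            v,u=np.nonzero(l==i); P=np.array([at("top",a,b,.02)[:2] for a,b in zip(u,v)])
            (x,y),(w,hh),a=cv2.minAreaRect((P*1000).astype(np.float32)); 
            a=np.radians(a) if w>hh else np.radians(a+90)
            out.append((np.round([x,y],1),np.round([w,hh]),round((a+np.pi/2)%np.pi-np.pi/2,3),s[i,4],np.round(im[l==i].mean(0))))
    return out
E
python3 - <<'E'
from h import *
im=cv2.imread("pics/top0.png")[:,:,::-1]
for s in sticks(im): print(s)
c=im[180:240,185:300]; cv2.imwrite("pics/c0.png",cv2.resize(c,None,fx=6,fy=6,interpolation=cv2.INTER_CUBIC)[:,:,::-1])
c=im[180:275,290:430]; cv2.imwrite("pics/c1.png",cv2.resize(c,None,fx=5,fy=5,interpolation=cv2.INTER_CUBIC)[:,:,::-1])
E
```

```text
(array([ 601.5, -304.8]), array([23., 82.]), np.float64(-0.22), np.int32(202), array([ 96.,  81., 107.]))
(array([ 594.5, -120.9]), array([23., 82.]), np.float64(-0.314), np.int32(204), array([ 97.,  82., 108.]))
(array([ 441.4, -118.2]), array([81., 23.]), np.float64(0.038), np.int32(217), array([ 99.,  84., 110.]))
```

View pics/c0.png

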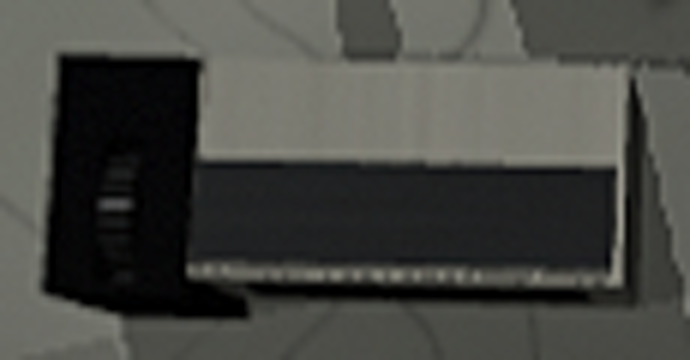

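View pics/c1.png

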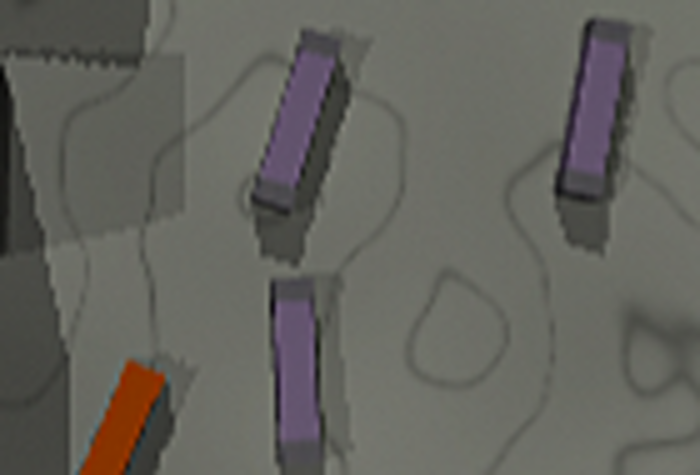

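Crop 1: the housing top spans (62,57)–(47,290), the wheel is at about (118,205), and the dark cover is almost shut. Crop 2 shows the three lilac sticks lying free, with steel end bands about 14 mm long. Next I'll fit the stand pose.

```bash
python3 - <<'E'
from h import *
from scipy.optimize import least_squares
np.set_printoptions(precision=4,suppress=True)
c=lambda u,v:((u+.5)/6-.5+185,(v+.5)/6-.5+180)
O=[((62,57),(.072,.150,.132)),((200,60),(.072,.084,.132)),((47,290),(-.04,.150,.132)),((632,66),(.072,-.117,.128)),((623,287),(-.03,-.117,.128)),((188,277),(-.03,.084,.128))]
def T(p,q): x,y,a=p; return np.array([x+np.cos(a)*q[0]-np.sin(a)*q[1],y+np.sin(a)*q[0]+np.cos(a)*q[1],q[2]])
f=lambda p:np.concatenate([proj("top",T(p,q))-c(*u) for u,q in O])
s=least_squares(f,[.545,.178,0]);p=s.x;print(p,s.fun.reshape(-1,2))
print("wheel",T(p,(0,.117,.137)),[T(p,(0,y,.128)) for y in(-.084,-.036,.012,.06)])
print("wheel px crop",[(at("top",*c(118,205),.137)),proj("scene",T(p,(0,.117,.137)))])
a=at("top",*c(400,165),.1315);ca,sa=np.cos(p[2]),np.sin(p[2]);d=a[:2]-p[:2];print("cover rear edge in stand",ca*d[0]+sa*d[1])
E
```

```text
[ 0.5423  0.1724 -0.0202] [[-0.2118 -0.3668]
 [ 0.1887 -0.3955]
 [-0.5908  0.682 ]
 [-0.0108  0.3269]
 [ 0.3412 -0.1879]
 [ 0.2793 -0.0917]]
wheel [0.5447 0.2894 0.137 ] [array([0.5406, 0.0884, 0.128 ]), array([0.5416, 0.1364, 0.128 ]), array([0.5425, 0.1844, 0.128 ]), array([0.5435, 0.2324, 0.128 ])]
wheel px crop [array([0.546 , 0.2893, 0.137 ]), array([384.5334, 231.2522])]
cover rear edge in stand 0.023454046622778984
```

Emit:
arm_command --pt "-40 -22 0 0.12 0" --pt "-80 -44 0 0.24 0" --pt "-120 -66 0 0.36 0" --pt "-160 -88 0 0.48 0" --pt "-200 -110 0 0.6 0" --pt "-240 -132 0 0.72 0" --pt "-280 -154 0 0.84 0" --pt "-320 -176 0 0.96 0" --pt "-360 -198 0 1.08 0" --pt "-390 -215 0 1.2 0"

```text
t: 1.73
position: [0.4571, 0.3549, 0.2272]
tcp_rot: [[-0.14, 0.99, 0.001], [0.99, 0.14, 0.001], [0.001, 0.001, -1.0]]
force: [0.5, 1.2, 0.1]
width: 0.325
gripper_force: 0.0
```

```bash
cat >> h.py <<'E'
def S(x,y,z=0): a=-.0202; return np.array([.5423+np.cos(a)*x-np.sin(a)*y,.1724+np.sin(a)*x+np.cos(a)*y,z])
def go(P,ang=None):  # ang: wanted world angle of tool y (mod pi)
    o=get_obs(); R=np.array(o["tcp_rot"]); d=R.T@(np.array(P)-o["position"]); a=np.arctan2(R[1,1],R[0,1])
    s=None if ang is None else (a-ang+np.pi/2)%np.pi-np.pi/2
    print("t",round(o["t"],2),"pos",np.round(o["position"],4),"yang",round(a,3),"F",np.round(o["force"],1),"w",round(o["width"],3),"gf",round(o["gripper_force"],1),"j7",round(o["joints"][6],2)); print("MOVE mm",np.round(d*1000,1),"spin",s)
E
python3 -c "
from h import *
go(S(-.013,.117,.16),-.02)"
```

```text
t 1.73 pos [0.4571 0.3549 0.2272] yang 0.14 F [0.5 1.2 0.1] w 0.325 gf 0.0 j7 -0.59
MOVE mm [-75.1  64.6  67.2] spin 0.1603721935980562
```

Emit:
arm_command --pt "-30 25 30 0.1 0" --pt "-55 47 60 0.16 0" --pt "-55 47 67 0.16 0" --pt "-55 47 67 0.16 0" --pt "-55 47 67 0.16 0" --pt "-55 47 67 0.16 0" --pt "-55 47 67 0.16 0"

```text
t: 2.32
position: [0.5098, 0.3114, 0.1613]
tcp_rot: [[0.011, 1.0, 0.001], [1.0, -0.011, 0.002], [0.002, 0.001, -1.0]]
force: [-0.1, -0.4, 0.3]
width: 0.004
gripper_force: 0.0
```

```bash
python3 -c "
from h import *
go(S(-.013,.117,.137),-.02)"
```

```text
t 2.32 pos [0.5098 0.3114 0.1613] yang -0.011 F [-0.1 -0.4  0.3] w 0.004 gf 0.0 j7 -0.61
MOVE mm [-21.5  22.1  24.3] spin 0.009320969273862723
```

Emit:
arm_command --pt "-21 22 5 0.009 0" --pt "-21 22 15 0.009 0" --pt "-21 22 22 0.009 0" --pt "-21 22 24 0.009 0" --pt "-21 22 25 0.009 0" --pt "-21 22 25 0.009 0" --pt "-21 22 25 0.009 0"

```text
t: 2.9
position: [0.5315, 0.2886, 0.1352]
tcp_rot: [[0.021, 1.0, 0.0], [1.0, -0.021, 0.001], [0.001, 0.0, -1.0]]
force: [0.2, -0.6, 1.3]
width: 0.002
gripper_force: 0.2
```

```bash
python3 -c "
from h import *
go(S(-.013,.117,.137),-.02)"
```

```text
t 2.9 pos [0.5315 0.2886 0.1352] yang -0.021 F [ 0.2 -0.6  1.3] w 0.002 gf 0.2 j7 -0.57
MOVE mm [ 1.1  0.1 -1.8] spin -0.0014826881781697665
```

Emit:
arm_command --pt "0 0 1.5 0 0" --pt "0 0 1.5 0 0" --pt "0 0 1.5 0 0"

```text
t: 3.15
position: [0.5318, 0.2886, 0.1347]
tcp_rot: [[0.022, 1.0, 0.0], [1.0, -0.022, 0.001], [0.001, 0.0, -1.0]]
force: [-3.8, -1.0, 7.5]
width: 0.005
gripper_force: 4.0
```

Emit:
arm_command --pt "0 0 1 0 0" --pt "0 0 1 0 0" --pt "0 0 1 0 0"

```text
t: 3.4
position: [0.5319, 0.2887, 0.1344]
tcp_rot: [[0.022, 1.0, 0.001], [1.0, -0.022, 0.002], [0.002, 0.001, -1.0]]
force: [-5.1, -1.7, 12.2]
width: 0.002
gripper_force: 6.6
```

Emit:
arm_command --pt "0 3 -1.1 0 0" --pt "0 6 -2.0 0 0" --pt "0 9 -2.6 0 0" --pt "0 12 -2.9 0 0" --pt "0 15 -2.8 0 0" --pt "0 18 -2.4 0 0" --pt "0 21 -1.7 0 0" --pt "0 24 -0.8 0 0" --pt "0 24 -0.8 0 0"

```text
t: 4.15
position: [0.5585, 0.2881, 0.1355]
tcp_rot: [[0.023, 1.0, 0.005], [1.0, -0.023, 0.003], [0.003, 0.005, -1.0]]
force: [0.9, -0.8, 8.1]
width: 0.008
gripper_force: 3.9
```

```bash
python3 - <<'E'
from h import *
go(S(-.013,.117,.134),-.02)
im=shot("top","top1.png"); c=im[180:240,185:300]; cv2.imwrite("pics/c2.png",cv2.resize(c,None,fx=6,fy=6,interpolation=cv2.INTER_CUBIC)[:,:,::-1])
E
```

```text
t 4.15 pos [0.5585 0.2881 0.1355] yang -0.023 F [ 0.9 -0.8  8.1] w 0.008 gf 3.9 j7 -0.55
MOVE mm [  0.9 -26.9   1.3] spin -0.003101889237727473
```

View pics/c2.png

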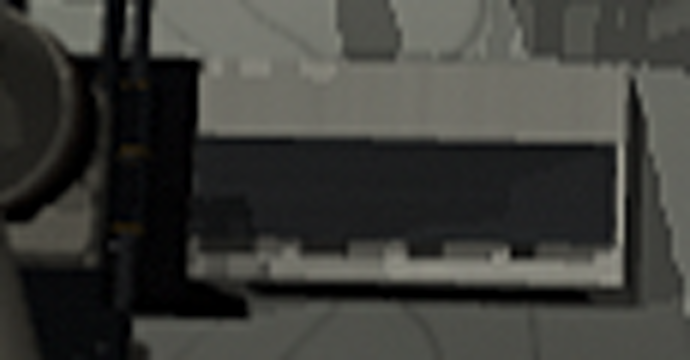

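The stroke worked: the cover's edge moved back about 24 crop px, roughly 11 mm. I'll repeat the laps.

Emit:
arm_command --pt "0 0 -8 0 0" --pt "0 -26 -8 0 0" --pt "0 -26 -3 0 0" --pt "0 -26 1.5 0 0" --pt "0 -26 1.5 0 0" --pt "0 -20 -0.5 0 0" --pt "0 -14 -1.4 0 0" --pt "0 -9 -1.2 0 0" --pt "0 -4 -0.4 0 0" --pt "0 0 1.0 0 0"

```text
t: 5.03
position: [0.5591, 0.2881, 0.1351]
tcp_rot: [[0.023, 1.0, 0.005], [1.0, -0.023, 0.003], [0.003, 0.005, -1.0]]
force: [-0.1, 0.1, 11.3]
width: 0.001
gripper_force: 5.5
```

```bash
cat >> h.py <<'E'
def cover():
    im=snapshot("top"); t=np.arange(-.04,.075,.0005); r=[]
    for y in (-.09,-.06,-.03,0.0):
        g=[]
        for x in t:
            u,v=proj("top",S(x,y,.1315)); g.append(cv2.getRectSubPix(im[:,:,1].astype(np.uint8),(1,1),(float(u),float(v)))[0,0])
        g=np.array(g,int); r.append(t[g<45].max() if (g<45).any() else None); 
    print("cover rear edge mm -> travel",[None if q is None else round((q-.0235)*1000,1) for q in r])
E
python3 -c "
from h import *
go(S(-.013,.117,.134),-.02);cover()"
```

```text
t 5.03 pos [0.5591 0.2881 0.1351] yang -0.023 F [-0.1  0.1 11.3] w 0.001 gf 5.5 j7 -0.54
MOVE mm [  0.9 -27.5   1. ] spin -0.003080569755514073
cover rear edge mm -> travel [np.float64(23.5), np.float64(24.0), np.float64(24.0), np.float64(23.5)]
```

Now 23.5 mm. Two more laps.

Emit:
arm_command --pt "0 0 -8 0 0" --pt "0 -26 -8 0 0" --pt "0 -26 -3 0 0" --pt "0 -26 1 0 0" --pt "0 -26 1 0 0" --pt "0 -20 -1.0 0 0" --pt "0 -14 -1.9 0 0" --pt "0 -9 -1.7 0 0" --pt "0 -4 -0.9 0 0" --pt "0 0 0.5 0 0"

```text
t: 5.92
position: [0.5596, 0.2878, 0.1349]
tcp_rot: [[0.023, 1.0, 0.006], [1.0, -0.023, 0.003], [0.003, 0.006, -1.0]]
force: [0.9, -0.8, 13.5]
width: 0.002
gripper_force: 6.1
```

Emit:
arm_command --pt "0 0 -8 0 0" --pt "0 -26 -8 0 0" --pt "0 -26 -3 0 0" --pt "0 -26 1 0 0" --pt "0 -26 1 0 0" --pt "0 -20 -1.0 0 0" --pt "0 -14 -1.9 0 0" --pt "0 -9 -1.7 0 0" --pt "0 -4 -0.9 0 0" --pt "0 0 0.5 0 0"

```text
t: 6.75
position: [0.544, 0.2885, 0.1359]
tcp_rot: [[0.019, 1.0, -0.023], [1.0, -0.019, -0.003], [-0.004, -0.023, -1.0]]
force: [-55.0, -11.7, 79.0]
width: 0.002
gripper_force: 40.7
```

```bash
python3 -c "
from h import *
go(S(-.013,.117,.134),-.02);cover()"
```

```text
t 6.75 pos [0.544  0.2885 0.1359] yang -0.019 F [-55.  -11.7  79. ] w 0.002 gf 40.7 j7 -0.54
MOVE mm [  0.9 -12.3   2.2] spin 0.0009759510732554322
cover rear edge mm -> travel [np.float64(45.0), np.float64(44.5), np.float64(44.0), np.float64(44.0)]
```

The cover is against its stop, fully open. I'll lift off now.

Emit:
arm_command --pt "0 -6 -8 0 0" --pt "0 -10 -25 0 0" --pt "0 -10 -60 0 0" --pt "0 -10 -90 0 0" --pt "0 -10 -90 0 0.6" --pt "0 -10 -90 0 0.6" --pt "0 -10 -90 0 0.6"

```text
t: 7.38
position: [0.546, 0.2866, 0.2201]
tcp_rot: [[0.023, 1.0, -0.001], [1.0, -0.023, -0.001], [-0.001, -0.001, -1.0]]
force: [0.3, -0.2, -1.4]
width: 0.173
gripper_force: 0.0
```

```bash
python3 - <<'E'
from h import *
im=shot("top","top2.png")
for s in sticks(im):
    print(s)
    (x,y),a=s[0],s[2]
    for sg in(1,-1): e=np.array([x,y])+sg*50*np.array([np.cos(a),np.sin(a)]); print(e); go((e[0]/1000,e[1]/1000,.1),a+np.pi/2)
cover()
E
```

```text
(array([ 601.4, -304.9]), array([23., 82.]), np.float64(-0.22), np.int32(200), array([88., 74., 98.]))
[ 650.19487247 -315.81148115]
t 7.43 pos [0.5455 0.2865 0.2194] yang -0.023 F [0.2 0.3 0.6] w 0.217 gf 0.0 j7 -0.55
MOVE mm [-599.5  118.9  120. ] spin -1.373960706635541
[ 552.60512753 -293.98851885]
t 7.43 pos [0.5455 0.2865 0.2194] yang -0.023 F [0.2 0.3 0.6] w 0.217 gf 0.0 j7 -0.55
MOVE mm [-579.9   20.9  120.2] spin -1.373960706635541
(array([ 593.9, -120.8]), array([23., 83.]), np.float64(-0.31), np.int32(206), array([ 96.,  81., 107.]))
[ 641.51667849 -136.05293182]
t 7.43 pos [0.5455 0.2865 0.2194] yang -0.023 F [0.2 0.3 0.6] w 0.217 gf 0.0 j7 -0.55
MOVE mm [-420.   106.1  119.8] spin -1.283960706635541
[ 546.28332151 -105.54706818]
t 7.43 pos [0.5455 0.2865 0.2194] yang -0.023 F [0.2 0.3 0.6] w 0.217 gf 0.0 j7 -0.55
MOVE mm [-391.7   10.2  120. ] spin -1.283960706635541
(array([ 441.4, -118.2]), array([81., 23.]), np.float64(0.036), np.int32(218), array([103.,  88., 114.]))
[ 491.3676035  -116.40038877]
t 7.43 pos [0.5455 0.2865 0.2194] yang -0.023 F [0.2 0.3 0.6] w 0.217 gf 0.0 j7 -0.55
MOVE mm [-403.8  -44.5  120.1] spin 1.5116319469542523
[ 391.4323965  -119.99961123]
t 7.43 pos [0.5455 0.2865 0.2194] yang -0.023 F [0.2 0.3 0.6] w 0.217 gf 0.0 j7 -0.55
MOVE mm [-409.7 -144.3  120.3] spin 1.5116319469542523
cover rear edge mm -> travel [np.float64(44.5), np.float64(44.5), np.float64(44.0), np.float64(44.0)]
```

Emit:
arm_command --pt "-36 1 0 -0.11 0.6" --pt "-72 2 0 -0.22 0.6" --pt "-108 3 0 -0.33 0.6" --pt "-144 4 0 -0.44 0.6" --pt "-180 5 0 -0.55 0.6" --pt "-216 6 0 -0.66 0.6" --pt "-252 7 0 -0.77 0.6" --pt "-288 8 0 -0.88 0.6" --pt "-324 9 20 -1.0 0.6" --pt "-360 10 40 -1.11 0.6"

```text
t: 8.32
position: [0.548, -0.0748, 0.1805]
tcp_rot: [[-0.888, 0.46, 0.001], [0.46, 0.888, -0.0], [-0.001, 0.0, -1.0]]
force: [1.2, -0.9, -1.6]
width: 0.601
gripper_force: 0.0
```

```bash
python3 -c "
from h import *
go((.5463,-.1055,.06),-.31+np.pi/2)"
```

```text
t 8.32 pos [ 0.548  -0.0748  0.1805] yang 1.093 F [ 1.2 -0.9 -1.6] w 0.601 gf 0.0 j7 1.16
MOVE mm [-12.5 -28.1 120.5] spin -0.16763982187426474
```

Emit:
arm_command --pt "-6 -14 30 -0.1 0.6" --pt "-12 -28 60 -0.167 0.6" --pt "-12 -28 100 -0.167 0.6" --pt "-12 -28 130 -0.167 0.6" --pt "-12 -28 130 -0.167 0.6" --pt "-12 -28 130 -0.167 0.6" --pt "-12 -28 130 -0.167 0.6"

```text
t: 8.9
position: [0.546, -0.1032, 0.0517]
tcp_rot: [[-0.95, 0.311, 0.0], [0.311, 0.95, 0.0], [-0.0, 0.0, -1.0]]
force: [-0.0, 1.0, 0.2]
width: 0.598
gripper_force: 0.0
```

```bash
python3 -c "
from h import *
go((.5463,-.1055,.003),-.31+np.pi/2)"
```

```text
t 8.9 pos [ 0.546  -0.1032  0.0517] yang 1.254 F [-0.   1.   0.2] w 0.598 gf 0.0 j7 1.35
MOVE mm [-1.  -2.1 48.7] spin -0.006347864930029701
```

Emit:
arm_command --pt "-1 -2 25 -0.006 0.6" --pt "-1 -2 42 -0.006 0.6" --pt "-1 -2 47 -0.006 0.6" --pt "-1 -2 47 -0.006 0.2" --pt "-1 -2 47 -0.006 0.2" --pt "-1 -2 47 -0.006 0.2" --pt "-1 -2 47 -0.006 0.15" --pt "-1 -2 47 -0.006 0.15" --pt "-1 -2 47 -0.006 0.15" --pt "-1 -2 47 -0.006 0.15"

```text
t: 9.73
position: [0.5464, -0.1057, 0.005]
tcp_rot: [[-0.952, 0.306, 0.001], [0.306, 0.952, -0.0], [-0.001, 0.0, -1.0]]
force: [-1.6, -0.2, 5.9]
width: 0.255
gripper_force: 30.0
```

Emit:
arm_command --pt "0 0 -25 0 0.15" --pt "0 0 -50 0 0.15" --pt "0 0 -75 0 0.15" --pt "0 0 -100 0 0.15" --pt "0 0 -125 0 0.15" --pt "0 0 -150 0 0.15" --pt "0 0 -175 0 0.15" --pt "0 0 -200 0 0.15" --pt "0 0 -225 0 0.15" --pt "0 0 -250 0 0.15"

```text
t: 10.57
position: [0.5451, -0.1055, 0.2551]
tcp_rot: [[-0.952, 0.306, -0.001], [0.306, 0.952, 0.0], [0.001, -0.0, -1.0]]
force: [-0.5, 0.6, -1.0]
width: 0.255
gripper_force: 30.0
```

```bash
python3 - <<'E'
from h import *
go(S(0,.06,.253),np.pi/2-.02)
im=shot("scene","s1.png"); u,v=proj("scene",get_obs()["position"]); u,v=int(u),int(v); print(u,v)
c=im[max(0,v-70):v+80,max(0,u-90):u+90]; cv2.imwrite("pics/s1c.png",cv2.resize(c,None,fx=3.5,fy=3.5,interpolation=cv2.INTER_CUBIC)[:,:,::-1])
E
```

```text
t 10.57 pos [ 0.5451 -0.1055  0.2551] yang 1.26 F [-0.5  0.6 -1. ] w 0.255 gf 30.0 j7 1.38
MOVE mm [104.9 321.2   2.2] spin -0.2907697512280496
302 139
```

View pics/s1c.png

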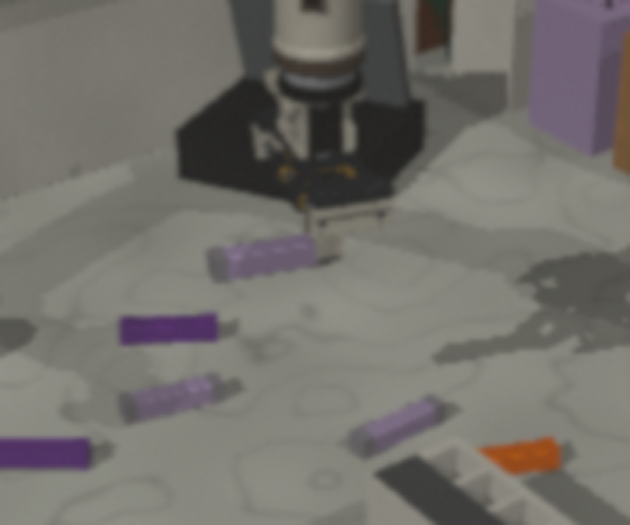

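The stick is held by its end band but still level, at crop (210–330, 255). I'll go lower and ease the grip so it can swing.

Emit:
arm_command --pt "0 0 40 0 0.15" --pt "0 0 80 0 0.15" --pt "0 0 120 0 0.15" --pt "0 0 135 0 0.15" --pt "0 0 135 0 0.2" --pt "0 0 135 0 0.24" --pt "0 0 135 0 0.25" --pt "0 0 135 0 0.25"

```text
t: 11.28
position: [0.5474, -0.1058, 0.121]
tcp_rot: [[-0.952, 0.306, 0.004], [0.306, 0.952, -0.001], [-0.004, 0.001, -1.0]]
force: [0.2, 0.1, -0.1]
width: 0.261
gripper_force: 30.0
```

Emit:
arm_command --pt "0 0 0 0 0.254" --pt "0 0 0 0 0.254"

```text
t: 11.45
position: [0.5467, -0.1058, 0.1205]
tcp_rot: [[-0.952, 0.306, 0.003], [0.306, 0.952, -0.0], [-0.003, 0.0, -1.0]]
force: [-0.3, -1.1, -0.6]
width: 0.259
gripper_force: 30.0
```

```bash
python3 - <<'E'
from h import *
go(S(0,.06,.253),np.pi/2-.02)
im=shot("scene","s2.png"); u,v=proj("scene",get_obs()["position"]); u,v=int(u),int(v); print(u,v)
c=im[v-70:v+60,u-90:u+70]; cv2.imwrite("pics/s2c.png",cv2.resize(c,None,fx=3,fy=3,interpolation=cv2.INTER_CUBIC)[:,:,::-1])
E
```

```text
t 11.45 pos [ 0.5467 -0.1058  0.1205] yang 1.26 F [-0.3 -1.1 -0.6] w 0.259 gf 30.0 j7 1.37
MOVE mm [ 106.1  321.  -132.7] spin -0.29085833651574244
303 176
```

View pics/s2c.png

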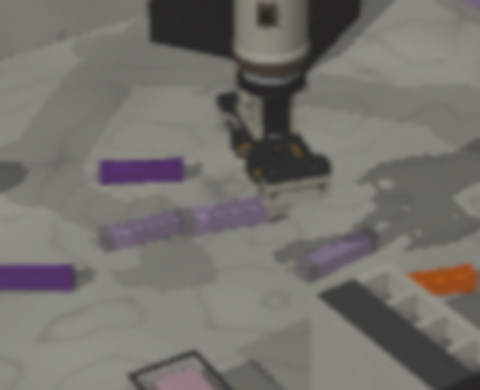

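The grip is always 30 N, so the stick won't swing on its own. I'll regrasp past the middle, with about 30 mm of stub, and lever the stub up on the deck's front edge so the long end turns down.

Emit:
arm_command --pt "0 0 40 0 0.15" --pt "0 0 80 0 0.15" --pt "0 0 110 0 0.15" --pt "0 0 116 0 0.15" --pt "0 0 116 0 0.15" --pt "0 0 116 0 0.5" --pt "0 0 116 0 0.5" --pt "0 0 116 0 0.5"

```text
t: 12.17
position: [0.5463, -0.1057, 0.0037]
tcp_rot: [[-0.952, 0.306, 0.001], [0.306, 0.952, -0.0], [-0.001, 0.0, -1.0]]
force: [0.0, 1.1, -0.1]
width: 0.424
gripper_force: 0.0
```

Emit:
arm_command --pt "0 0 -35 0 0.5" --pt "-38 0 -35 0 0.5" --pt "-75 0 -35 0 0.5" --pt "-75 0 -35 0 0.5" --pt "-75 0 -20 0 0.5" --pt "-75 0 0 0 0.5" --pt "-75 0 0 0 0.15" --pt "-75 0 0 0 0.15" --pt "-75 0 0 0 0.15" --pt "-75 0 0 0 0.15"

```text
t: 13.0
position: [0.6173, -0.1285, 0.0039]
tcp_rot: [[-0.952, 0.306, 0.001], [0.306, 0.952, -0.0], [-0.001, 0.0, -1.0]]
force: [-0.2, 0.8, -0.4]
width: 0.26
gripper_force: 9.3
```

Emit:
arm_command --pt "0 0 0 0 0.15" --pt "0 0 -40 0 0.15" --pt "0 0 -80 0 0.15" --pt "0 0 -120 0 0.15" --pt "0 0 -160 0 0.15" --pt "0 0 -200 0 0.15" --pt "0 0 -200 0 0.15" --pt "0 0 -200 0 0.15" --pt "0 0 -200 0 0.15"

```text
t: 13.75
position: [0.6167, -0.1284, 0.2032]
tcp_rot: [[-0.952, 0.306, 0.0], [0.306, 0.952, -0.0], [-0.0, 0.0, -1.0]]
force: [0.3, -0.2, -1.3]
width: 0.258
gripper_force: 30.0
```

```bash
python3 -c "
from h import *
go(S(-.052,-.01,.205),np.pi/2-.02)"
```

```text
t 13.75 pos [ 0.6167 -0.1284  0.2032] yang 1.26 F [ 0.3 -0.2 -1.3] w 0.258 gf 30.0 j7 1.4
MOVE mm [209.8 239.2  -1.8] spin -0.29078103498520447
```

Emit:
arm_command --pt "24 27 0 -0.06 0.15" --pt "48 54 0 -0.12 0.15" --pt "72 81 0 -0.18 0.15" --pt "96 109 0 -0.24 0.15" --pt "120 136 0 -0.29 0.15" --pt "144 164 0 -0.29 0.15" --pt "168 191 0 -0.29 0.15" --pt "192 218 0 -0.29 0.15" --pt "210 239 0 -0.29 0.15" --pt "210 239 0 -0.29 0.15"

```text
t: 14.58
position: [0.4855, 0.17, 0.2012]
tcp_rot: [[-1.0, 0.011, -0.005], [0.011, 1.0, 0.002], [0.005, 0.002, -1.0]]
force: [-0.3, 0.1, -0.6]
width: 0.26
gripper_force: 30.0
```

Emit:
arm_command --pt "0 0 30 0 0.15" --pt "0 0 55 0 0.15" --pt "0 0 55 0 0.15" --pt "0 0 55 0 0.15"

```text
t: 14.92
position: [0.4879, 0.1622, 0.1457]
tcp_rot: [[-1.0, 0.021, -0.006], [0.021, 1.0, -0.002], [0.006, -0.002, -1.0]]
force: [0.3, 1.0, -0.0]
width: 0.258
gripper_force: 30.0
```

```bash
python3 -c "
from h import *
go(S(-.052,-.01,.129),np.pi/2-.02)"
```

```text
t 14.92 pos [0.4879 0.1622 0.1457] yang 1.55 F [ 0.3  1.  -0. ] w 0.258 gf 30.0 j7 1.08
MOVE mm [-2.3  1.3 16.7] spin -0.0006910402296635976
```

Emit:
arm_command --pt "-2 0 8 0 0.15" --pt "-2 0 13 0 0.15" --pt "-2 0 15 0 0.15" --pt "-2 0 17 0 0.15" --pt "-2 0 19 0 0.15" --pt "-2 0 21 0 0.15" --pt "-2 0 23 0 0.15" --pt "-2 0 23 0 0.15"

```text
t: 15.58
position: [0.4919, 0.1632, 0.1269]
tcp_rot: [[-1.0, 0.021, -0.0], [0.021, 1.0, -0.001], [0.0, -0.001, -1.0]]
force: [-7.3, -1.8, 13.5]
width: 0.258
gripper_force: 30.0
```

```bash
cat >> h.py <<'E'
def look(fn,du=(90,70),dv=(70,60),k=3):
    im=shot("scene","full_"+fn); u,v=proj("scene",get_obs()["position"]); u,v=int(u),int(v)
    c=im[max(0,v-dv[0]):v+dv[1],max(0,u-du[0]):u+du[1]]; cv2.imwrite("pics/"+fn,cv2.resize(c,None,fx=k,fy=k,interpolation=cv2.INTER_CUBIC)[:,:,::-1])
E
python3 -c "
from h import *
go(S(-.052,-.01,.129),np.pi/2-.02);look('s3.png')"
```

```text
t 15.58 pos [0.4919 0.1632 0.1269] yang 1.55 F [-7.3 -1.8 13.5] w 0.258 gf 30.0 j7 1.07
MOVE mm [ 1.8  0.2 -2.1] spin -0.0008226222779184056
```

View pics/s3.png

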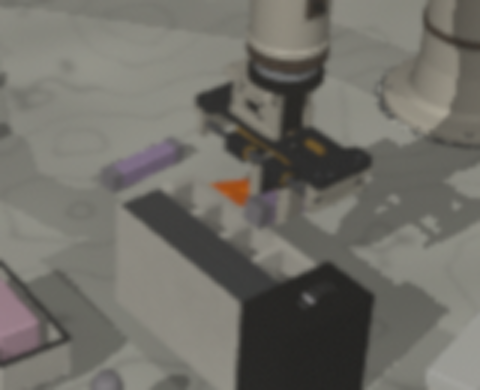

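The stub sits on the deck edge at crop (265,208) and yields at about 13 N. I'll keep lowering.

Emit:
arm_command --pt "0 0 3 0 0.15" --pt "0 0 6 0 0.15" --pt "0 0 9 0 0.15" --pt "0 0 12 0 0.15" --pt "0 0 14 0 0.15" --pt "0 0 16 0 0.15" --pt "0 0 18 0 0.15" --pt "0 0 20 0 0.15" --pt "0 0 20 0 0.15"

```text
t: 16.38
position: [0.4935, 0.1632, 0.1075]
tcp_rot: [[-1.0, 0.021, 0.003], [0.021, 1.0, 0.0], [-0.003, 0.0, -1.0]]
force: [-4.6, -2.8, 15.7]
width: 0.259
gripper_force: 30.0
```

```bash
python3 -c "
from h import *
go(S(-.052,-.01,.129),np.pi/2-.02);look('s4.png')"
```

```text
t 16.38 pos [0.4935 0.1632 0.1075] yang 1.55 F [-4.6 -2.8 15.7] w 0.259 gf 30.0 j7 1.06
MOVE mm [  3.4   0.2 -21.5] spin -0.0012499738839470975
```

View pics/s4.png

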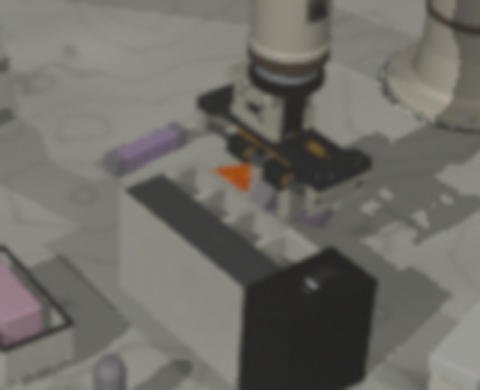

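Emit:
arm_command --pt "0 0 2 0 0.15" --pt "0 0 4 0 0.15" --pt "0 0 6 0 0.15" --pt "0 0 8 0 0.15" --pt "0 0 8 0 0.15" --pt "3 0 8 0 0.15" --pt "8 0 4 0 0.15" --pt "25 0 -10 0 0.15" --pt "30 0 -40 0 0.15" --pt "30 0 -70 0 0.15"

```text
t: 17.27
position: [0.4588, 0.1635, 0.1747]
tcp_rot: [[-1.0, 0.019, -0.005], [0.019, 1.0, -0.001], [0.005, -0.002, -1.0]]
force: [0.2, 0.4, 0.7]
width: 0.26
gripper_force: 30.0
```

Emit:
arm_command --pt "0 0 -35 0 0.15" --pt "0 0 -55 0 0.15" --pt "0 0 -55 0 0.15" --pt "0 0 -55 0 0.15" --pt "0 0 -55 0 0.15"

```text
t: 17.68
position: [0.4614, 0.1635, 0.2293]
tcp_rot: [[-1.0, 0.021, -0.001], [0.021, 1.0, -0.001], [0.001, -0.001, -1.0]]
force: [-0.5, -0.7, -1.4]
width: 0.259
gripper_force: 30.0
```

```bash
python3 -c "
from h import *
go(S(.02,.06,.23),np.pi/2-.02);look('s5.png',dv=(50,80));shot('top','top5.png')"
```

```text
t 17.68 pos [0.4614 0.1635 0.2293] yang 1.55 F [-0.5 -0.7 -1.4] w 0.259 gf 30.0 j7 1.1
MOVE mm [-100.7   70.6   -0.8] spin -0.0006707219376735907
```

View pics/s5.png

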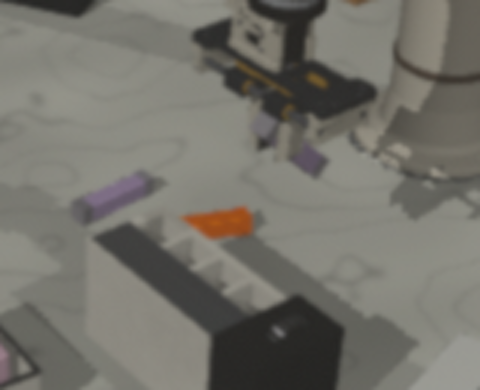

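The stick is tilted, with its top at crop (262,128) and its foot at about (318,168). I'll work out the tilt.

```bash
python3 - <<'E'
from h import *
P=get_obs()["position"]; u,v=map(int,proj("scene",P)); 
for th in (30,40,50,60,70,80):
    t=np.radians(th); pv=np.array(P)+[0,0,.009]; d=np.array([np.cos(t),0,np.sin(t)])
    print(th,[np.round((proj("scene",pv+s*d)-[u-90,v-50])*3) for s in(.028,-.082)])
E
```

```text
30 [array([255., 140.]), array([319., 156.])]
40 [array([257., 136.]), array([313., 168.])]
50 [array([260., 132.]), array([305., 179.])]
60 [array([263., 128.]), array([296., 189.])]
70 [array([267., 125.]), array([286., 198.])]
80 [array([271., 122.]), array([276., 206.])]
```

The tilt is only about 43°, since it slipped a little. I'll turn half round and push the foot against the stand's front wall, swinging the gripper up in an arc to bring the stick upright.

Emit:
arm_command --pt "6 0 0 0.12 0.15" --pt "12 0 0 0.24 0.15" --pt "18 0 0 0.36 0.15" --pt "24 0 0 0.48 0.15" --pt "24 0 0 0.6 0.15" --pt "24 0 0 0.72 0.15" --pt "24 0 0 0.84 0.15" --pt "24 0 0 0.96 0.15" --pt "24 0 0 1.08 0.15" --pt "24 0 0 1.2 0.15"

```text
t: 18.62
position: [0.4373, 0.164, 0.2285]
tcp_rot: [[-0.337, 0.941, -0.003], [0.941, 0.337, -0.001], [0.0, -0.003, -1.0]]
force: [0.1, -0.2, -0.3]
width: 0.26
gripper_force: 30.0
```

Emit:
arm_command --pt "0 0 0 0.12 0.15" --pt "0 0 0 0.24 0.15" --pt "0 0 0 0.36 0.15" --pt "0 0 0 0.48 0.15" --pt "0 0 0 0.6 0.15" --pt "0 0 0 0.72 0.15" --pt "0 0 0 0.84 0.15" --pt "0 0 0 0.96 0.15" --pt "0 0 0 1.08 0.15" --pt "0 0 0 1.2 0.15"

```text
t: 19.45
position: [0.4373, 0.164, 0.2285]
tcp_rot: [[0.755, 0.656, -0.003], [0.656, -0.755, -0.001], [-0.003, -0.001, -1.0]]
force: [0.2, -0.1, -1.2]
width: 0.257
gripper_force: 30.0
```

Emit:
arm_command --pt "0 0 0 0.12 0.15" --pt "0 0 0 0.24 0.15" --pt "0 0 0 0.36 0.15" --pt "0 0 0 0.48 0.15" --pt "0 0 0 0.6 0.15" --pt "0 0 0 0.74 0.15" --pt "0 0 0 0.74 0.15" --pt "0 0 0 0.74 0.15"

```text
t: 20.12
position: [0.4375, 0.1641, 0.2289]
tcp_rot: [[1.0, -0.017, -0.002], [-0.017, -1.0, -0.001], [-0.002, 0.001, -1.0]]
force: [0.2, 0.0, -0.7]
width: 0.259
gripper_force: 30.0
```

```bash
python3 -c "
from h import *
go(S(-.110,-.01,.12),np.pi/2-.02);look('s6.png',dv=(50,80))"
```

```text
t 20.12 pos [0.4375 0.1641 0.2289] yang -1.587 F [ 0.2  0.  -0.7] w 0.259 gf 30.0 j7 -2.0
MOVE mm [ -5.1  -0.5 108.9] spin 0.003484914933015393
```

View pics/s6.png

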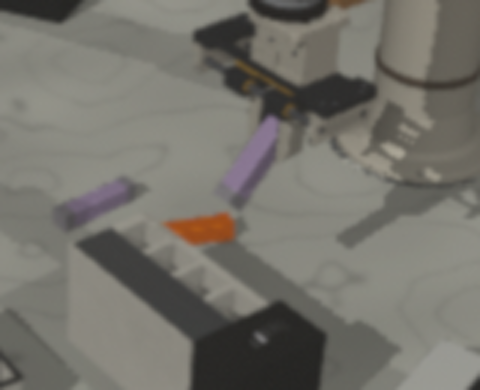

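The stick's foot is at crop (233,192) and it meets the fingers at (272,130).

```bash
python3 - <<'E'
from h import *
P=get_obs()["position"]; u,v=map(int,proj("scene",P)); 
for L in(.075,.082,.09):
  for th in (35,40,45,50,55,60):
    t=np.radians(th); pv=np.array(P)+[0,0,.012]; d=np.array([-np.cos(t),0,np.sin(t)])
    print(L,th,[np.round((proj("scene",pv+s*d)-[u-90,v-50])*3) for s in(0,-L)])
E
```

```text
0.075 35 [array([272., 140.]), array([224., 196.])]
0.075 40 [array([272., 140.]), array([226., 199.])]
0.075 45 [array([272., 140.]), array([229., 202.])]
0.075 50 [array([272., 140.]), array([232., 204.])]
0.075 55 [array([272., 140.]), array([236., 205.])]
0.075 60 [array([272., 140.]), array([240., 206.])]
0.082 35 [array([272., 140.]), array([219., 202.])]
0.082 40 [array([272., 140.]), array([222., 205.])]
0.082 45 [array([272., 140.]), array([225., 208.])]
0.082 50 [array([272., 140.]), array([229., 210.])]
0.082 55 [array([272., 140.]), array([233., 211.])]
0.082 60 [array([272., 140.]), array([237., 212.])]
0.09 35 [array([272., 140.]), array([214., 208.])]
0.09 40 [array([272., 140.]), array([217., 211.])]
0.09 45 [array([272., 140.]), array([221., 214.])]
0.09 50 [array([272., 140.]), array([225., 216.])]
0.09 55 [array([272., 140.]), array([229., 218.])]
0.09 60 [array([272., 140.]), array([233., 219.])]
```

Emit:
arm_command --pt "0 0 40 0.003 0.15" --pt "0 0 80 0.003 0.15" --pt "0 0 112 0.003 0.15" --pt "0 0 112 0.003 0.15" --pt "8 0 112 0.003 0.15" --pt "16 0 112 0.003 0.15" --pt "16 0 112 0.003 0.15"

```text
t: 20.75
position: [0.4499, 0.1637, 0.1186]
tcp_rot: [[1.0, -0.02, -0.011], [-0.02, -1.0, -0.002], [-0.011, 0.002, -1.0]]
force: [-13.0, -0.7, 3.4]
width: 0.26
gripper_force: 30.0
```

Emit:
arm_command --pt "3 0 0 0 0.15" --pt "7 0 -3 0 0.15" --pt "11 0 -7 0 0.15" --pt "16 0 -11 0 0.15" --pt "22 0 -15 0 0.15" --pt "28 0 -18 0 0.15" --pt "34 0 -20 0 0.15" --pt "39 0 -21 0 0.15" --pt "44 0 -22 0 0.15" --pt "44 0 -22 0 0.15"

```text
t: 21.58
position: [0.4979, 0.1627, 0.1422]
tcp_rot: [[1.0, -0.021, -0.002], [-0.021, -1.0, -0.0], [-0.002, 0.0, -1.0]]
force: [-6.1, -1.3, 2.4]
width: 0.259
gripper_force: 30.0
```

```bash
python3 -c "
from h import *
go(S(-.044,-.01,.14),np.pi/2-.02)"
```

```text
t 21.58 pos [0.4979 0.1627 0.1422] yang -1.592 F [-6.1 -1.3  2.4] w 0.259 gf 30.0 j7 -1.95
MOVE mm [ 0.2 -0.6  2.2] spin -0.0013450351380890346
```

Emit:
arm_command --pt "-10 0 0 0 0.15" --pt "-20 0 -30 0 0.15" --pt "-20 0 -70 0 0.15" --pt "-20 0 -105 0 0.15" --pt "-20 0 -105 0 0.15" --pt "-20 0 -105 0 0.15"

```text
t: 22.08
position: [0.4813, 0.1647, 0.2501]
tcp_rot: [[1.0, -0.021, 0.01], [-0.021, -1.0, 0.004], [0.01, -0.004, -1.0]]
force: [-0.1, 0.1, -1.9]
width: 0.254
gripper_force: 30.0
```

```bash
python3 - <<'E'
from h import *
go(S(0,.06,.245),np.pi/2-.02);look('s7.png',dv=(50,80))
P=get_obs()["position"]; u,v=map(int,proj("scene",P)); 
for th in (70,80,90,100):
    t=np.radians(th); pv=np.array(P)+[0,0,.016]; d=np.array([-np.cos(t),0,np.sin(t)])
    print(th,[np.round((proj("scene",pv+s*d)-[u-90,v-50])*3) for s in(0,-.077)])
E
```

```text
t 22.08 pos [0.4813 0.1647 0.2501] yang -1.592 F [-0.1  0.1 -1.9] w 0.254 gf 30.0 j7 -1.97
MOVE mm [ 60.7 -69.    6. ] spin -0.0014496677440414274
70 [array([273., 137.]), array([248., 207.])]
80 [array([273., 137.]), array([257., 206.])]
90 [array([273., 137.]), array([267., 202.])]
100 [array([273., 137.]), array([277., 197.])]
```

View pics/s7.png

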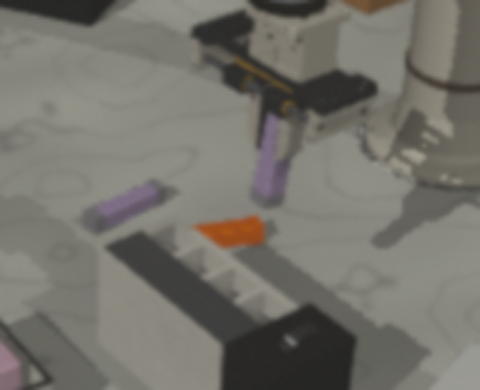

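The stick is practically vertical, with its foot at (267,200). I'll put it in well 3.

Emit:
arm_command --pt "30 -10 0 0 0.15" --pt "60 -21 0 0 0.15" --pt "60 -21 0 0 0.15" --pt "60 -21 0 0 0.15" --pt "60 -21 25 0 0.15" --pt "60 -21 50 0 0.15" --pt "60 -21 50 0 0.15"

```text
t: 22.72
position: [0.534, 0.1815, 0.1899]
tcp_rot: [[1.0, -0.022, -0.009], [-0.022, -1.0, -0.004], [-0.009, 0.004, -1.0]]
force: [-1.8, -0.3, -1.5]
width: 0.261
gripper_force: 30.0
```

```bash
python3 -c "
from h import *
go(S(0,.012,.14),np.pi/2-.02);look('s8.png',dv=(60,60),k=4)"
```

```text
t 22.72 pos [0.534  0.1815 0.1899] yang -1.593 F [-1.8 -0.3 -1.5] w 0.261 gf 30.0 j7 -1.96
MOVE mm [ 8.9 -3.3 49.8] spin -0.0017449073951683047
```

View pics/s8.png

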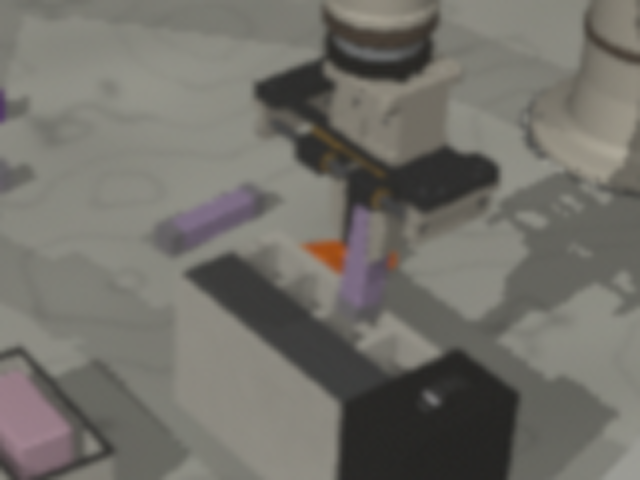

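Emit:
arm_command --pt "0 0 -8 0 0.15" --pt "5 -2 -8 0 0.15" --pt "8 -3 -8 0 0.15" --pt "8 -3 -8 0 0.15" --pt "8 -3 10 0 0.15" --pt "8 -3 25 0 0.15" --pt "8 -3 40 0 0.15" --pt "8 -3 46 0 0.15" --pt "8 -3 46 0 0.15"

```text
t: 23.52
position: [0.5474, 0.1874, 0.1528]
tcp_rot: [[1.0, -0.021, 0.002], [-0.022, -1.0, 0.002], [0.002, -0.002, -1.0]]
force: [-8.3, -0.3, 21.9]
width: 0.259
gripper_force: 30.0
```

```bash
python3 -c "
from h import *
go(S(0,.012,.14),np.pi/2-.02)"
```

```text
t 23.52 pos [0.5474 0.1874 0.1528] yang -1.592 F [-8.3 -0.3 21.9] w 0.259 gf 30.0 j7 -1.96
MOVE mm [-4.9  3.1 12.8] spin -0.0014986278358928296
```

Emit:
arm_command --pt "-4 2 -20 0 0.15" --pt "-4 2 -45 0 0.15" --pt "-4 2 -55 0 0.15" --pt "-4 2 -55 0 0.15" --pt "-4 2 -55 0 0.15"

```text
t: 23.93
position: [0.5433, 0.1843, 0.2045]
tcp_rot: [[1.0, -0.022, 0.002], [-0.022, -1.0, 0.001], [0.002, -0.001, -1.0]]
force: [-0.7, -1.0, -1.1]
width: 0.259
gripper_force: 30.0
```

```bash
python3 - <<'E'
from h import *
go(S(0,.012,.14),np.pi/2-.02);look('s9.png',dv=(50,80),k=4);cover()
P=get_obs()["position"]; u,v=map(int,proj("scene",P)); 
for th in (50,60,70,80,90,100):
    t=np.radians(th); pv=np.array(P)+[0,0,.016]; d=np.array([-np.cos(t),0,np.sin(t)])
    print(th,[np.round((proj("scene",pv+s*d)-[u-90,v-50])*4) for s in(0,-.077)])
E
```

```text
t 23.93 pos [0.5433 0.1843 0.2045] yang -1.593 F [-0.7 -1.  -1.1] w 0.259 gf 30.0 j7 -1.96
MOVE mm [-0.8 -0.  64.5] spin -0.00213216448205511
cover rear edge mm -> travel [np.float64(44.5), np.float64(44.5), np.float64(44.0), np.float64(44.0)]
50 [array([362., 183.]), array([306., 272.])]
60 [array([362., 183.]), array([317., 275.])]
70 [array([362., 183.]), array([330., 275.])]
80 [array([362., 183.]), array([343., 273.])]
90 [array([362., 183.]), array([356., 267.])]
100 [array([362., 183.]), array([370., 260.])]
```

View pics/s9.png

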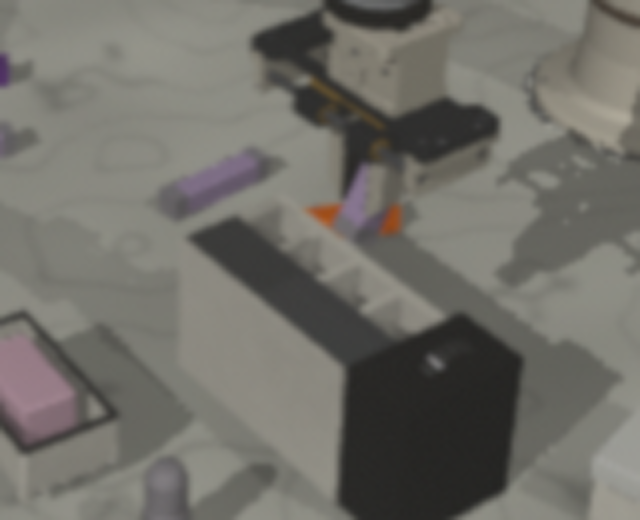

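```bash
python3 - <<'E'
from h import *
np.set_printoptions(precision=4,suppress=True)
def pl(n,u,v,y): e,d=ray(n,u,v); return e+d*(y-e[1])/d[1]
P=get_obs()["position"]; u,v=map(int,proj("scene",P))
for c in((360,165),(340,228),(355,234),(372,234)): print(c,pl("scene",u-90+(c[0]+.5)/4-.5,v-50+(c[1]+.5)/4-.5,P[1]+.012)-P)
P=np.array([.534,.1815,.1899]);u,v=map(int,proj("scene",P))
for c in((360,210),(345,300),(362,312),(376,305)): print('s8',c,pl("scene",u-90+(c[0]+.5)/4-.5,v-60+(c[1]+.5)/4-.5,P[1]+.012),pl("scene",u-90+(c[0]+.5)/4-.5,v-60+(c[1]+.5)/4-.5,P[1]+.012)-P)
im=cv2.imread("pics/full_s9.png"); P=get_obs()["position"];u,v=map(int,proj("scene",P)); cv2.imwrite("pics/s9b.png",cv2.resize(im[v-25:v+35,u-30:u+40],None,fx=8,fy=8,interpolation=cv2.INTER_CUBIC))
E
```

```text
(360, 165) [0.0162 0.012  0.0458]
(340, 228) [ 0.0317  0.012  -0.0026]
(355, 234) [ 0.0165  0.012  -0.0146]
(372, 234) [-0.0006  0.012  -0.0221]
s8 (360, 210) [0.5512 0.1935 0.2332] [0.0172 0.012  0.0433]
s8 (345, 300) [0.56   0.1935 0.1564] [ 0.026   0.012  -0.0335]
s8 (362, 312) [0.5418 0.1935 0.137 ] [ 0.0078  0.012  -0.0529]
s8 (376, 305) [0.5278 0.1935 0.1372] [-0.0062  0.012  -0.0527]
```

View pics/s9b.png

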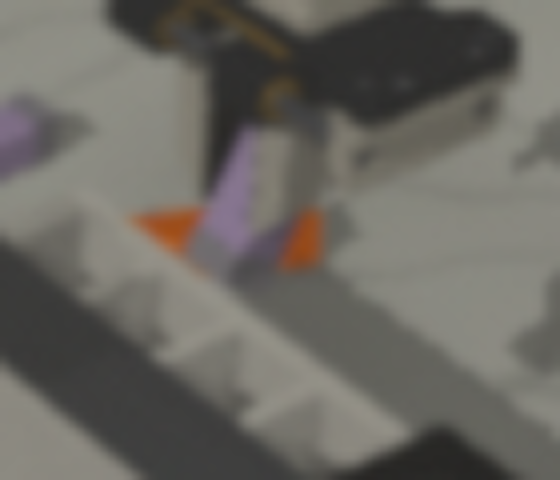

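The foot was off-centre toward the rear and caught the deck edge, so the stick slid up in the fingers. I've used up the picture allowance, so from here I'll measure with code only. I'll lay this stick on the clear counter in front of the stand and redo it. This time I'll push it flush against the front wall, which guarantees it's vertical.

Emit:
arm_command --pt "-30 6 -10 0 0.15" --pt "-60 12 -10 0 0.15" --pt "-93 18 -10 0 0.15" --pt "-93 18 30 0 0.15" --pt "-93 18 70 0 0.15" --pt "-93 18 110 0 0.15" --pt "-93 18 150 0 0.15" --pt "-93 18 174 0 0.15" --pt "-93 18 174 0 0.15" --pt "-93 18 174 0 0.15"

```text
t: 24.87
position: [0.4472, 0.1673, 0.0275]
tcp_rot: [[1.0, -0.022, -0.005], [-0.022, -1.0, -0.002], [-0.005, 0.002, -1.0]]
force: [-0.6, 0.9, -0.4]
width: 0.257
gripper_force: 30.0
```

Emit:
arm_command --pt "0 0 0 0 0.7" --pt "0 0 0 0 0.7" --pt "0 0 0 0 0.7" --pt "0 0 0 0 0.7" --pt "0 0 -20 0 0.7" --pt "0 0 -50 0 0.7" --pt "0 0 -90 0 0.7" --pt "0 0 -130 0 0.7" --pt "0 0 -170 0 0.7" --pt "0 0 -200 0 0.7"

```text
t: 25.7
position: [0.4502, 0.1685, 0.2341]
tcp_rot: [[1.0, -0.022, 0.004], [-0.022, -1.0, 0.002], [0.004, -0.002, -1.0]]
force: [0.6, -0.6, 0.2]
width: 0.702
gripper_force: 0.0
```

Emit:
arm_command --pt "0 40 0 0 0.7" --pt "0 80 0 0 0.7" --pt "0 120 0 0 0.7" --pt "0 160 0 0 0.7" --pt "0 200 0 0 0.7" --pt "0 200 0 0 0.7" --pt "0 200 0 0 0.7"

```text
t: 26.28
position: [0.4448, -0.0343, 0.2306]
tcp_rot: [[1.0, -0.028, 0.001], [-0.028, -1.0, -0.0], [0.001, -0.0, -1.0]]
force: [-0.1, 0.9, -0.4]
width: 0.701
gripper_force: 0.0
```

```bash
sed -i 's/290<c\[i\]\[0\]<560 and 90<c\[i\]\[1\]<330/190<c[i][0]<560 and 90<c[i][1]<330/' h.py; python3 - <<'E'
from h import *
im=shot("top","t9.png")
for s in sticks(im): print(s)
go((.45,.165,.1),np.pi/2-.02); cover()
print([np.round(at("top",r["xy"][0]*640,r["xy"][1]*400,.012),3) for r in landmark_of("stick1","top")[:7]])
E
```

```text
(array([ 601.5, -304.8]), array([23., 82.]), np.float64(-0.22), np.int32(202), array([ 97.,  82., 108.]))
(array([386.2, 171. ]), array([22., 83.]), np.float64(-0.037), np.int32(208), array([83., 71., 92.]))
t 26.33 pos [ 0.4449 -0.0323  0.2305] yang -1.595 F [-0.5 -0.4  1.1] w 0.701 gf 0.0 j7 -1.56
MOVE mm [ 1.000e-01 -1.973e+02  1.306e+02] spin -0.004627191811165776
cover rear edge mm -> travel [np.float64(44.5), np.float64(44.0), np.float64(43.5), np.float64(43.5)]
[array([0.383, 0.176, 0.012]), array([ 0.603, -0.302,  0.012]), array([ 0.766, -0.302,  0.012])]
```

Emit:
arm_command --pt "-8 -40 0 0 0.6" --pt "-16 -80 0 0 0.6" --pt "-24 -120 20 0 0.6" --pt "-28 -160 50 0 0.6" --pt "-30 -202 80 0.01 0.6" --pt "-30 -202 120 0.01 0.6" --pt "-30 -202 150 0.01 0.6" --pt "-30 -202 160 0.01 0.6" --pt "-30 -202 160 0.01 0.6" --pt "-30 -202 160 0.01 0.6"

```text
t: 27.27
position: [0.4183, 0.1719, 0.0695]
tcp_rot: [[1.0, -0.03, -0.002], [-0.03, -1.0, -0.0], [-0.002, 0.001, -1.0]]
force: [0.7, -0.6, 0.9]
width: 0.6
gripper_force: 0.0
```

```bash
python3 - <<'E'
from h import *
go((.413,.170,.004),np.pi/2-.037)
E
```

```text
t 27.27 pos [0.4183 0.1719 0.0695] yang -1.6 F [ 0.7 -0.6  0.9] w 0.6 gf 0.0 j7 -2.06
MOVE mm [-5.1  2.  65.5] spin 0.007467369257637024
```

Emit:
arm_command --pt "-5 2 30 0.007 0.6" --pt "-5 2 55 0.007 0.6" --pt "-5 2 65 0.007 0.6" --pt "-5 2 65 0.007 0.15" --pt "-5 2 65 0.007 0.15" --pt "-5 2 65 0.007 0.15" --pt "-5 2 65 0.007 0.15" --pt "-5 2 65 0.007 0.15" --pt "-5 2 65 0.007 0.15" --pt "-5 2 65 0.007 0.15"

```text
t: 28.1
position: [0.4153, 0.1693, 0.0061]
tcp_rot: [[0.999, -0.039, 0.002], [-0.039, -0.999, 0.001], [0.002, -0.001, -1.0]]
force: [-0.3, -1.0, 8.1]
width: 0.263
gripper_force: 29.9
```

Emit:
arm_command --pt "0 0 -40 0 0.15" --pt "0 0 -80 0 0.15" --pt "0 0 -120 0 0.15" --pt "0 0 -160 0 0.15" --pt "20 0 -160 0 0.15" --pt "45 0 -160 0 0.15" --pt "75 3 -160 -0.015 0.15" --pt "77 3 -160 -0.015 0.15" --pt "77 3 -160 -0.015 0.15"

```text
t: 28.85
position: [0.4925, 0.1623, 0.1653]
tcp_rot: [[1.0, -0.026, 0.001], [-0.026, -1.0, 0.0], [0.001, -0.0, -1.0]]
force: [-0.0, -0.5, -1.4]
width: 0.254
gripper_force: 29.9
```

```bash
python3 - <<'E'
from h import *
go(S(-.052,-.01,.132),np.pi/2-.02)
E
```

```text
t 28.85 pos [0.4925 0.1623 0.1653] yang -1.597 F [-0.  -0.5 -1.4] w 0.254 gf 29.9 j7 -1.96
MOVE mm [-2.5 -1.1 33.3] spin -0.006347400748841547
```

Emit:
arm_command --pt "-1 0 20 0 0.15" --pt "-1 0 29 0 0.15" --pt "-1 0 32 0 0.15" --pt "-1 0 35 0 0.15" --pt "-1 0 38 0 0.15" --pt "-1 0 41 0 0.15" --pt "-1 0 44 0 0.15" --pt "-1 0 47 0 0.15" --pt "-1 0 50 0 0.15" --pt "-1 0 53 0 0.15"

```text
t: 29.68
position: [0.4883, 0.1632, 0.1131]
tcp_rot: [[1.0, -0.023, -0.002], [-0.023, -1.0, -0.0], [-0.002, 0.0, -1.0]]
force: [-5.7, -2.5, 13.6]
width: 0.261
gripper_force: 30.0
```

Emit:
arm_command --pt "0 0 3 0 0.15" --pt "0 0 6 0 0.15" --pt "0 0 9 0 0.15" --pt "0 0 12 0 0.15" --pt "0 0 12 0 0.15"

```text
t: 30.1
position: [0.4899, 0.1632, 0.1009]
tcp_rot: [[1.0, -0.024, 0.001], [-0.024, -1.0, 0.0], [0.001, -0.0, -1.0]]
force: [-0.1, 0.3, 0.0]
width: 0.257
gripper_force: 30.0
```

Emit:
arm_command --pt "-4 0 0 0 0.15" --pt "-14 0 0 0 0.15" --pt "-30 0 -30 0 0.15" --pt "-45 0 -70 0 0.15" --pt "-45 0 -105 0 0.15" --pt "-45 0 -130 0 0.15" --pt "-45 0 -130 0 0.15" --pt "-45 0 -130 0 0.15"

```text
t: 30.77
position: [0.4449, 0.1645, 0.2311]
tcp_rot: [[1.0, -0.024, 0.002], [-0.024, -1.0, 0.001], [0.002, -0.001, -1.0]]
force: [0.1, -0.0, -1.7]
width: 0.26
gripper_force: 30.0
```

```bash
cat >> h.py <<'E'
def tilt(sg,fn=None):
    """held stick fit in scene image: foot toward sg*x; returns th,L,dz by mask overlap of lilac part below the fingers"""
    from scipy.optimize import differential_evolution
    im=snapshot("scene"); P=np.array(get_obs()["position"]); h=cv2.cvtColor(im,cv2.COLOR_RGB2HSV)
    m=((h[:,:,0]>112)&(h[:,:,0]<152)&(h[:,:,1]>35)&(h[:,:,1]<150)&(h[:,:,2]>40)).astype(np.uint8)
    u,v=map(int,proj("scene",P)); w=np.zeros_like(m); w[max(0,v-25):v+45,u-45:u+45]=1; m=m&w
    n,l,s,c=cv2.connectedComponentsWithStats(m); 
    best=max(range(1,n),key=lambda i:s[i,4]-15*np.hypot(*(c[i]-[u,v+10]))); m=(l==best).astype(np.uint8)
    vs,us=np.nonzero(m); print("lilac px",m.sum(),"centre",us.mean()-u,vs.mean()-v)
    dt=cv2.distanceTransform(1-m,cv2.DIST_L2,3)
    def pts(p,lo,hi):
        th,L,dz=p; ax=np.array([-sg*np.cos(th),0,np.sin(th)]); nx=np.array([sg*np.sin(th),0,np.cos(th)])
        pv=P+[0,0,dz]; return np.array([proj("scene",pv+ax*a+nx*.012*b+np.array([0,.012*q,0])) for a in(lo,hi) for b in(-1,1) for q in(-1,1)])
    def cost(p):
        k=cv2.convexHull(pts(p,-(p[1]-.014),-.012).astype(np.float32)); q=np.zeros_like(m); cv2.fillConvexPoly(q,(k*16).round().astype(np.int32),1,shift=4)
        return 1-(q&m).sum()/max(1,(q|m).sum())
    r=differential_evolution(cost,[(.3,1.9),(.03,.11),(0,.03)],seed=1,maxiter=60,popsize=12,tol=1e-4)
    print("tilt deg",round(np.degrees(r.x[0]),1),"L",r.x[1].round(3),"dz",r.x[2].round(3),"1-IoU",round(r.fun,3)); return r.x
E
python3 - <<'E'
from h import *
go(S(-.11,-.01,.23)); tilt(-1)
E
```

```text
t 30.77 pos [0.4449 0.1645 0.2311] yang -1.594 F [ 0.1 -0.  -1.7] w 0.26 gf 30.0 j7 -2.0
MOVE mm [-12.8   0.2   1.1] spin None
lilac px 32 centre 12.21875 4.3125Traceback (most recent call last):
  File "<stdin>", line 2, in <module>
  File "h.py", line 60, in tilt
    r=differential_evolution(cost,[(.3,1.9),(.03,.11),(0,.03)],seed=1,maxiter=60,popsize=12,tol=1e-4)
    return fun(*args, **kwargs)
    ret = solver.solve()
    next(self)
    ~~~~^^^^^^
    energy = self.func(parameters)
    return self.f(x, *self.args)
           ~~~~~~^^^^^^^^^^^^^^^
  File "h.py", line 58, in cost
    k=cv2.convexHull(pts(p,-(p[1]-.014),-.012).astype(np.float32)); q=np.zeros_like(m); cv2.fillConvexPoly(q,(k*16).round().astype(np.int32),1,shift=4)
                     ~~~^^^^^^^^^^^^^^^^^^^^^^
  File "h.py", line 56, in pts
    pv=P+[0,0,dz]; return np.array([proj("scene",pv+ax*a+nx*.012*b+np.array([0,.012*q,0])) for a in(lo,hi) for b in(-1,1) for q in(-1,1)])
                                    ~~~~^^^^^^^^^^^^^^^^^^^^^^^^^^^^^^^^^^^^^^^^^^^^^^^^^^
  File "h.py", line 13, in proj
    m,f=cam(n); c=np.array(m["rotation"]).T@(np.array(P)-np.array(m["eye"])); q=c[:2]/c[2]; q=q*(1+m["k1"]*(q@q))
        ~~~^^^
  File "h.py", line 4, in cam
    m=camera_model(n); f=200/np.tan(np.radians(m["fovy"])/2)
ValueError: time passes only in moves, steps and waits
```

Emit:
arm_command --pt "-4 0 0 -0.12 0.15" --pt "-8 0 0 -0.24 0.15" --pt "-8 0 0 -0.36 0.15" --pt "-8 0 0 -0.48 0.15" --pt "-8 0 0 -0.6 0.15" --pt "-8 0 0 -0.72 0.15" --pt "-8 0 0 -0.84 0.15" --pt "-8 0 0 -0.96 0.15" --pt "-8 0 0 -1.08 0.15" --pt "-8 0 0 -1.2 0.15"

```text
t: 31.65
position: [0.4352, 0.1636, 0.2275]
tcp_rot: [[0.379, 0.925, -0.005], [0.925, -0.379, -0.002], [-0.003, -0.004, -1.0]]
force: [0.1, -0.8, -0.7]
width: 0.262
gripper_force: 30.0
```

Emit:
arm_command --pt "0 0 0 -0.12 0.15" --pt "0 0 0 -0.24 0.15" --pt "0 0 0 -0.36 0.15" --pt "0 0 0 -0.48 0.15" --pt "0 0 0 -0.6 0.15" --pt "0 0 0 -0.72 0.15" --pt "0 0 0 -0.84 0.15" --pt "0 0 0 -0.96 0.15" --pt "0 0 0 -1.08 0.15" --pt "0 0 0 -1.2 0.15"

```text
t: 32.48
position: [0.4351, 0.1636, 0.2275]
tcp_rot: [[-0.725, 0.689, -0.005], [0.689, 0.725, -0.002], [0.002, -0.004, -1.0]]
force: [0.4, 0.0, -0.1]
width: 0.26
gripper_force: 30.0
```

Emit:
arm_command --pt "0 0 0 -0.12 0.15" --pt "0 0 0 -0.24 0.15" --pt "0 0 0 -0.36 0.15" --pt "0 0 0 -0.48 0.15" --pt "0 0 0 -0.6 0.15" --pt "0 0 0 -0.74 0.15" --pt "0 0 0 -0.74 0.15" --pt "0 0 0 -0.74 0.15"

```text
t: 33.15
position: [0.4358, 0.1638, 0.2282]
tcp_rot: [[-1.0, 0.028, -0.004], [0.028, 1.0, -0.001], [0.004, -0.001, -1.0]]
force: [1.2, 0.5, 0.2]
width: 0.263
gripper_force: 30.0
```

```bash
sed -i 's/^def cam(n):/from functools import lru_cache\n@lru_cache\ndef cam(n):/' h.py; python3 - <<'E'
from h import *
go(S(-.11,-.01,.12),np.pi/2-.02); tilt(1)
E
```

```text
t 33.15 pos [0.4358 0.1638 0.2282] yang 1.543 F [1.2 0.5 0.2] w 0.263 gf 30.0 j7 1.08
MOVE mm [  3.3   0.9 108.3] spin -0.0082398902208618
lilac px 198 centre -6.166666666666686 4.767676767676761
tilt deg 51.9 L 0.093 dz 0.028 1-IoU 0.362
```

Emit:
arm_command --pt "0 0 40 -0.008 0.15" --pt "0 0 80 -0.008 0.15" --pt "0 0 97 -0.008 0.15" --pt "0 0 97 -0.008 0.15" --pt "-6 0 97 -0.008 0.15" --pt "-10 0 97 -0.008 0.15" --pt "-14 0 95 -0.008 0.15" --pt "-18 0 92 -0.008 0.15" --pt "-22 0 89 -0.008 0.15" --pt "-26 0 86 -0.008 0.15"

```text
t: 34.03
position: [0.4599, 0.1637, 0.1447]
tcp_rot: [[-1.0, 0.018, -0.007], [0.018, 1.0, -0.001], [0.006, -0.001, -1.0]]
force: [-9.3, -0.8, 0.6]
width: 0.259
gripper_force: 30.0
```

Emit:
arm_command --pt "-5 0 -3 0 0.15" --pt "-10 0 -5 0 0.15" --pt "-15 0 -7 0 0.15" --pt "-20 0 -9 0 0.15" --pt "-25 0 -10 0 0.15" --pt "-30 0 -11 0 0.15" --pt "-35 0 -11 0 0.15" --pt "-39 0 -11 0 0.15" --pt "-42 0 -11 0 0.15" --pt "-42 0 -11 0 0.15"

```text
t: 34.87
position: [0.5047, 0.1633, 0.1569]
tcp_rot: [[-1.0, 0.019, -0.001], [0.019, 1.0, 0.0], [0.001, 0.0, -1.0]]
force: [-6.3, -0.3, 3.1]
width: 0.26
gripper_force: 30.0
```

```bash
python3 - <<'E'
from h import *
go(S(-.042,-.01,.14),np.pi/2-.02)
E
```

```text
t 34.87 pos [0.5047 0.1633 0.1569] yang 1.552 F [-6.3 -0.3  3.1] w 0.26 gf 30.0 j7 1.09
MOVE mm [ 4.6 -0.1 16.9] spin 0.001004760736230681
```

Emit:
arm_command --pt "10 0 0 0 0.15" --pt "25 0 -20 0 0.15" --pt "30 0 -60 0 0.15" --pt "30 0 -80 0 0.15" --pt "30 0 -80 0 0.15" --pt "30 0 -80 0 0.15" --pt "30 0 -80 0 0.15"

```text
t: 35.45
position: [0.4754, 0.1633, 0.2356]
tcp_rot: [[-1.0, 0.018, 0.002], [0.018, 1.0, 0.0], [-0.002, 0.0, -1.0]]
force: [-0.4, 0.1, -0.7]
width: 0.261
gripper_force: 30.0
```

```bash
cat >> h.py <<'E'
def foot(fn=None):
    """held-stick lilac/edge outline on plane y=TCP+12mm, rel. TCP in mm: rows of x-range by z"""
    im=snapshot("scene"); P=np.array(get_obs()["position"]); h=cv2.cvtColor(im,cv2.COLOR_RGB2HSV)
    m=((h[:,:,0]>112)&(h[:,:,0]<152)&(h[:,:,1]>35)&(h[:,:,1]<150)&(h[:,:,2]>40)).astype(np.uint8)
    u,v=map(int,proj("scene",P)); out=[]
    for vv in range(v-20,v+40,3):
        us=[a for a in range(u-35,u+35) if m[vv,a]]
        if us: out.append((vv-v,us[0]-u,us[-1]-u,len(us)))
    print("row,left,right,n rel TCP px",out)
    for x in(-.02,0,.02):
        print("x",x,"foot/top of axis px",[np.round(proj("scene",P+[x,0,z])-[u,v],1) for z in(.0,-.03,-.06,-.08)])
E
python3 - <<'E'
from h import *
go(S(0,.012,.25),np.pi/2-.02); tilt(1); foot()
E
```

```text
t 35.45 pos [0.4754 0.1633 0.2356] yang 1.552 F [-0.4  0.1 -0.7] w 0.261 gf 30.0 j7 1.11
MOVE mm [-66.7  22.4 -14.3] spin 0.0016175093981798394
lilac px 125 centre 0.37599999999997635 6.728000000000009
tilt deg 96.9 L 0.062 dz 0.0 1-IoU 0.434
row,left,right,n rel TCP px [(-8, -1, 0, 2), (-5, -2, 0, 3), (-2, -2, 0, 3), (1, -2, 0, 3), (4, -2, 0, 3), (7, -2, 5, 8), (10, -3, 5, 9), (13, -3, 4, 8), (16, -1, 1, 3)]
x -0.02 foot/top of axis px [array([ 5.1, -1.7]), array([4.3, 6.7]), array([ 3.6, 14.8]), array([ 3.1, 20.1])]
x 0 foot/top of axis px [array([0.2, 0.5]), array([-0.5,  8.9]), array([-1.2, 17. ]), array([-1.7, 22.4])]
x 0.02 foot/top of axis px [array([-4.8,  2.7]), array([-5.5, 11.1]), array([-6.1, 19.3]), array([-6.6, 24.7])]
```

```bash
python3 - <<'E'
from h import *
P=np.array(get_obs()["position"]); b=np.array(list(map(int,proj("scene",P))))
for x0 in(-.006,0,.006):
  for z in(-.03,-.05,-.065): print(x0,z,[list(np.round(proj("scene",P+[x0+a,c,z])-b,1)) for a in(.012,-.012) for c in(.012,-.012)])
E
```

```text
-0.006 -0.03 [[np.float64(0.7), np.float64(11.3)], [np.float64(-4.7), np.float64(7.7)], [np.float64(6.6), np.float64(8.7)], [np.float64(1.2), np.float64(5.1)]]
-0.006 -0.05 [[np.float64(0.2), np.float64(16.8)], [np.float64(-5.1), np.float64(13.2)], [np.float64(6.0), np.float64(14.1)], [np.float64(0.7), np.float64(10.6)]]
-0.006 -0.065 [[np.float64(-0.2), np.float64(20.9)], [np.float64(-5.5), np.float64(17.3)], [np.float64(5.6), np.float64(18.2)], [np.float64(0.3), np.float64(14.6)]]
0 -0.03 [[np.float64(-0.8), np.float64(12.0)], [np.float64(-6.2), np.float64(8.4)], [np.float64(5.1), np.float64(9.3)], [np.float64(-0.3), np.float64(5.8)]]
0 -0.05 [[np.float64(-1.3), np.float64(17.5)], [np.float64(-6.6), np.float64(13.9)], [np.float64(4.6), np.float64(14.8)], [np.float64(-0.8), np.float64(11.2)]]
0 -0.065 [[np.float64(-1.6), np.float64(21.6)], [np.float64(-6.9), np.float64(17.9)], [np.float64(4.2), np.float64(18.8)], [np.float64(-1.1), np.float64(15.3)]]
0.006 -0.03 [[np.float64(-2.3), np.float64(12.7)], [np.float64(-7.7), np.float64(9.1)], [np.float64(3.6), np.float64(10.0)], [np.float64(-1.8), np.float64(6.4)]]
0.006 -0.05 [[np.float64(-2.7), np.float64(18.2)], [np.float64(-8.1), np.float64(14.5)], [np.float64(3.1), np.float64(15.5)], [np.float64(-2.2), np.float64(11.9)]]
0.006 -0.065 [[np.float64(-3.1), np.float64(22.2)], [np.float64(-8.4), np.float64(18.6)], [np.float64(2.8), np.float64(19.5)], [np.float64(-2.6), np.float64(15.9)]]
```

Emit:
arm_command --pt "-33 11 0 0 0.15" --pt "-66 22 0 0 0.15" --pt "-67 22 20 0 0.15" --pt "-67 22 28 0 0.15" --pt "-67 22 28 0 0.15" --pt "-67 22 28 0 0.15" --pt "-67 22 28 0 0.15"

```text
t: 36.13
position: [0.5419, 0.1841, 0.2071]
tcp_rot: [[-1.0, 0.018, -0.001], [0.018, 1.0, -0.0], [0.001, -0.0, -1.0]]
force: [0.2, -0.3, -0.3]
width: 0.259
gripper_force: 30.0
```

```bash
python3 - <<'E'
from h import *
go(S(0,.012,.18),np.pi/2-.02)
E
```

```text
t 36.13 pos [0.5419 0.1841 0.2071] yang 1.553 F [ 0.2 -0.3 -0.3] w 0.259 gf 30.0 j7 1.09
MOVE mm [-0.6  0.4 27.1] spin 0.0023952742486834655
```

Emit:
arm_command --pt "0 0 10 0 0.15" --pt "0 0 20 0 0.15" --pt "0 0 26 0 0.15" --pt "0 0 32 0 0.15" --pt "0 0 36 0 0.15" --pt "0 0 36 0 0.15"

```text
t: 36.63
position: [0.5418, 0.1839, 0.1697]
tcp_rot: [[-1.0, 0.018, -0.002], [0.018, 1.0, -0.001], [0.002, -0.001, -1.0]]
force: [-0.9, -0.4, -0.7]
width: 0.264
gripper_force: 30.0
```

There's no contact with the foot below deck height, so it's in the well. I'll lower on and release.

Emit:
arm_command --pt "0 0 10 0 0.15" --pt "0 0 20 0 0.15" --pt "0 0 27 0 0.15" --pt "0 0 27 0 0.15" --pt "0 0 27 0 0.4" --pt "0 0 27 0 0.4" --pt "0 0 27 0 0.4" --pt "0 0 27 0 0.4" --pt "0 0 27 0 0.4"

```text
t: 37.38
position: [0.5424, 0.1843, 0.1442]
tcp_rot: [[-1.0, 0.018, -0.0], [0.018, 1.0, 0.0], [0.0, 0.0, -1.0]]
force: [0.9, 0.6, -0.3]
width: 0.401
gripper_force: 0.0
```

Emit:
arm_command --pt "0 0 -30 0 0.4" --pt "0 0 -70 0 0.4" --pt "0 -30 -85 0 0.6" --pt "0 -70 -85 0 0.6" --pt "0 -110 -85 0 0.6" --pt "0 -150 -85 0 0.6" --pt "0 -190 -85 0 0.6" --pt "0 -230 -85 0 0.6" --pt "0 -230 -85 0 0.6" --pt "0 -230 -85 0 0.6"

```text
t: 38.22
position: [0.5381, -0.0494, 0.2292]
tcp_rot: [[-1.0, 0.024, 0.0], [0.024, 1.0, -0.001], [-0.0, -0.001, -1.0]]
force: [-0.7, 1.3, 0.8]
width: 0.6
gripper_force: 0.0
```

```bash
python3 - <<'E'
from h import *
im=shot("top","t10.png")
for s in sticks(im): print(s)
for i,y in enumerate((-.084,-.036,.012,.06)):
    def med(P): u,v=proj("top",P); return im[int(round(v)),int(round(u))]
    print("well",i+1,[med(S(0,y,z)).tolist() for z in(.118,.008)])
go((.5,-.118,.1),np.pi/2); cover()
E
```

```text
(array([ 601.7, -305.1]), array([23., 83.]), np.float64(-0.207), np.int32(202), array([88., 74., 97.]))
well 1 [[73, 72, 66], [72, 71, 65]]
well 2 [[75, 75, 69], [69, 68, 63]]
well 3 [[79, 75, 78], [138, 137, 126]]
well 4 [[30, 31, 28], [143, 140, 129]]
t 38.27 pos [ 0.5383 -0.0467  0.2292] yang 1.55 F [-0.   0.3 -0.1] w 0.598 gf 0.0 j7 1.55
MOVE mm [ 36.9 -72.1 129.2] spin -0.020457271427800627
cover rear edge mm -> travel [np.float64(44.0), np.float64(44.0), np.float64(43.5), np.float64(43.5)]
```

The first stick is in well 3. Next is the stick at (0.441, −0.118); I'll check with the scene camera that it hasn't moved.

```bash
python3 - <<'E'
from h import *
im=shot("scene","s11.png"); h=cv2.cvtColor(im,cv2.COLOR_RGB2HSV)
m=((h[:,:,0]>112)&(h[:,:,0]<152)&(h[:,:,1]>30)&(h[:,:,1]<120)&(h[:,:,2]>60)).astype(np.uint8)
n,l,s,c=cv2.connectedComponentsWithStats(m)
for i in range(1,n):
    if s[i,4]>60:
        v,u=np.nonzero(l==i); P=np.array([at("scene",a,b,.016)[:2] for a,b in zip(u,v)]); 
        if (abs(P.mean(0))<1).all(): print(P.mean(0).round(3),cv2.minAreaRect((P*1000).astype(np.float32)))
print([np.round(at("scene",r["xy"][0]*640,r["xy"][1]*400,.012),3) for r in landmark_of("stick1","scene")[:7]])
E
```

```text
[-0.359 -0.708] ((-374.23529052734375, -697.11572265625), (629.9933471679688, 171.95413208007812), 46.8064079284668)
[ 0.533 -0.42 ] ((531.3533935546875, -418.2637634277344), (61.27350616455078, 110.54490661621094), 57.695892333984375)
[ 0.601 -0.297] ((600.6244506835938, -297.2146911621094), (45.85442352294922, 84.45157623291016), 78.00135040283203)
[ 0.439 -0.113] ((437.61181640625, -113.06436157226562), (89.85763549804688, 37.574790954589844), 4.408853054046631)
[ 0.768 -0.294] ((769.92529296875, -293.0048522949219), (54.8787727355957, 116.60735321044922), 53.19427490234375)
[0.238 0.656] ((233.94464111328125, 651.6567993164062), (211.55252075195312, 137.08580017089844), 12.3724365234375)
[array([ 0.592, -0.318,  0.012]), array([ 0.773, -0.319,  0.012]), array([ 0.448, -0.106,  0.012]), array([ 0.39 , -0.009,  0.012]), array([ 0.541, -0.43 ,  0.012])]
```

Emit:
arm_command --pt "15 -35 10 0 0.6" --pt "40 -60 40 -0.02 0.6" --pt "70 -71 70 -0.05 0.6" --pt "70 -71 110 -0.055 0.6" --pt "70 -71 140 -0.055 0.6" --pt "70 -71 140 -0.055 0.6" --pt "70 -71 140 -0.055 0.6"

```text
t: 39.0
position: [0.4662, -0.1138, 0.0881]
tcp_rot: [[-0.999, -0.04, -0.004], [-0.04, 0.999, 0.001], [0.004, 0.002, -1.0]]
force: [0.1, 0.1, 0.4]
width: 0.601
gripper_force: 0.0
```

```bash
python3 - <<'E'
from h import *
go((.468,-.117,.004),np.pi/2+.037)
E
```

```text
t 39.0 pos [ 0.4662 -0.1138  0.0881] yang 1.611 F [0.1 0.1 0.4] w 0.601 gf 0.0 j7 1.74
MOVE mm [-2.  -3.4 84.1] spin 0.002706228418766221
```

Emit:
arm_command --pt "-2 -3 35 0 0.6" --pt "-2 -3 70 0 0.6" --pt "-2 -3 83 0 0.6" --pt "-2 -3 83 0 0.15" --pt "-2 -3 83 0 0.15" --pt "-2 -3 83 0 0.15" --pt "-2 -3 83 0 0.15" --pt "-2 -3 83 0 0.15" --pt "-2 -3 83 0 0.15" --pt "-2 -3 83 0 0.15"

```text
t: 39.83
position: [0.4708, -0.1186, 0.0076]
tcp_rot: [[-0.999, -0.037, 0.003], [-0.037, 0.999, -0.0], [-0.003, -0.001, -1.0]]
force: [-0.2, 1.0, 8.3]
width: 0.255
gripper_force: 30.0
```

Emit:
arm_command --pt "0 0 -40 0 0.15" --pt "0 0 -80 0 0.15" --pt "0 0 -120 0 0.15" --pt "0 0 -165 0 0.15" --pt "-4 35 -180 0.02 0.15" --pt "-8 70 -180 0.03 0.15" --pt "-12 105 -180 0.04 0.15" --pt "-16 140 -180 0.05 0.15" --pt "-20 175 -180 0.056 0.15" --pt "-24 210 -180 0.056 0.15"

```text
t: 40.67
position: [0.4853, 0.0938, 0.1869]
tcp_rot: [[-1.0, 0.02, 0.001], [0.02, 1.0, -0.0], [-0.001, -0.0, -1.0]]
force: [1.2, 0.4, -1.2]
width: 0.262
gripper_force: 30.0
```

```bash
python3 - <<'E'
from h import *
go(S(-.052,-.01,.165),np.pi/2-.02)
E
```

```text
t 40.67 pos [0.4853 0.0938 0.1869] yang 1.551 F [ 1.2  0.4 -1.2] w 0.262 gf 30.0 j7 1.23
MOVE mm [-3.4 69.8 21.9] spin 0.0004799841529909976
```

Emit:
arm_command --pt "-2 25 0 0 0.15" --pt "-4 43 10 0 0.15" --pt "-4 43 30 0 0.15" --pt "-4 43 45 0 0.15" --pt "-4 43 51 0 0.15" --pt "-4 43 54 0 0.15" --pt "-4 43 57 0 0.15" --pt "-4 43 60 0 0.15" --pt "-4 43 63 0 0.15" --pt "-4 43 66 0 0.15"

```text
t: 41.5
position: [0.4886, 0.1357, 0.1216]
tcp_rot: [[-1.0, 0.018, -0.002], [0.018, 1.0, -0.0], [0.002, -0.0, -1.0]]
force: [-8.6, 0.1, 14.8]
width: 0.259
gripper_force: 30.0
```

Emit:
arm_command --pt "0 0 3 0 0.15" --pt "0 0 6 0 0.15" --pt "0 0 9 0 0.15" --pt "0 0 12 0 0.15" --pt "0 0 15 0 0.15" --pt "0 0 18 0 0.15" --pt "0 0 20 0 0.15" --pt "0 0 20 0 0.15"

```text
t: 42.17
position: [0.4924, 0.1357, 0.1029]
tcp_rot: [[-1.0, 0.019, 0.005], [0.019, 1.0, 0.001], [-0.005, 0.001, -1.0]]
force: [-2.8, -1.1, 14.1]
width: 0.257
gripper_force: 30.0
```

Emit:
arm_command --pt "4 0 0 0 0.15" --pt "14 0 0 0 0.15" --pt "30 0 -30 0 0.15" --pt "50 0 -70 0 0.15" --pt "53 0 -105 0.05 0.15" --pt "53 0 -130 0.17 0.15" --pt "53 0 -130 0.29 0.15" --pt "53 0 -130 0.41 0.15" --pt "53 0 -130 0.53 0.15" --pt "53 0 -130 0.65 0.15"

```text
t: 43.0
position: [0.4362, 0.1357, 0.2301]
tcp_rot: [[-0.781, 0.625, -0.0], [0.625, 0.781, -0.0], [0.0, -0.001, -1.0]]
force: [0.1, -0.2, -0.4]
width: 0.26
gripper_force: 30.0
```

Emit:
arm_command --pt "0 0 0 0.12 0.15" --pt "0 0 0 0.24 0.15" --pt "0 0 0 0.36 0.15" --pt "0 0 0 0.48 0.15" --pt "0 0 0 0.6 0.15" --pt "0 0 0 0.72 0.15" --pt "0 0 0 0.84 0.15" --pt "0 0 0 0.96 0.15" --pt "0 0 0 1.08 0.15" --pt "0 0 0 1.2 0.15"

```text
t: 43.83
position: [0.436, 0.1358, 0.2297]
tcp_rot: [[0.3, 0.954, -0.001], [0.954, -0.3, -0.0], [-0.001, -0.001, -1.0]]
force: [-0.7, 0.2, -0.9]
width: 0.259
gripper_force: 30.0
```

Emit:
arm_command --pt "0 0 0 0.12 0.15" --pt "0 0 0 0.24 0.15" --pt "0 0 0 0.36 0.15" --pt "0 0 0 0.48 0.15" --pt "0 0 0 0.6 0.15" --pt "0 0 0 0.72 0.15" --pt "0 0 0 0.84 0.15" --pt "0 0 0 0.96 0.15" --pt "0 0 0 1.08 0.15" --pt "0 0 0 1.2 0.15"

```text
t: 44.67
position: [0.436, 0.1358, 0.2296]
tcp_rot: [[0.998, 0.067, -0.001], [0.067, -0.998, -0.0], [-0.001, 0.0, -1.0]]
force: [0.5, -0.3, -0.3]
width: 0.262
gripper_force: 30.0
```

```bash
python3 - <<'E'
from h import *
go(S(-.11,-.036,.135),np.pi/2-.02)
E
```

```text
t 44.67 pos [0.436  0.1358 0.2296] yang -1.504 F [ 0.5 -0.3 -0.3] w 0.262 gf 30.0 j7 -1.87
MOVE mm [-4.  -3.1 94.6] spin 0.0866262574295189
```

Emit:
arm_command --pt "0 0 0 0.087 0.15" --pt "0 0 0 0.087 0.15" --pt "0 0 0 0.087 0.15"

```text
t: 44.92
position: [0.4364, 0.136, 0.2298]
tcp_rot: [[1.0, -0.012, -0.001], [-0.012, -1.0, -0.0], [-0.001, 0.0, -1.0]]
force: [0.1, -0.3, -0.6]
width: 0.259
gripper_force: 30.0
```

```bash
python3 - <<'E'
from h import *
go(S(-.11,-.036,.135),np.pi/2-.02); tilt(1); foot()
E
```

```text
t 44.92 pos [0.4364 0.136  0.2298] yang -1.582 F [ 0.1 -0.3 -0.6] w 0.259 gf 30.0 j7 -1.95
MOVE mm [-4.7 -2.6 94.8] spin 0.00847692008897738
lilac px 194 centre -6.603092783505133 6.0
tilt deg 58.2 L 0.096 dz 0.03 1-IoU 0.365
row,left,right,n rel TCP px [(-5, -3, 1, 5), (-2, -5, 0, 6), (1, -7, 0, 8), (4, -9, -1, 9), (7, -11, -2, 10), (10, -13, -5, 9), (13, -15, -6, 10), (16, -13, -8, 6)]
x -0.02 foot/top of axis px [array([ 5. , -1.2]), array([4.2, 7. ]), array([ 3.5, 15. ]), array([ 3. , 20.2])]
x 0 foot/top of axis px [array([0.2, 0.8]), array([-0.5,  9.1]), array([-1.2, 17.1]), array([-1.7, 22.4])]
x 0.02 foot/top of axis px [array([-4.6,  2.9]), array([-5.3, 11.2]), array([-5.9, 19.3]), array([-6.4, 24.5])]
```

Emit:
arm_command --pt "0 0 40 0.008 0.15" --pt "0 0 80 0.008 0.15" --pt "0 0 98 0.008 0.15" --pt "0 0 98 0.008 0.15" --pt "6 0 98 0.008 0.15" --pt "10 0 98 0.008 0.15" --pt "14 0 96 0.008 0.15" --pt "18 0 93 0.008 0.15" --pt "22 0 90 0.008 0.15" --pt "26 0 87 0.008 0.15"

```text
t: 45.85
position: [0.4604, 0.1357, 0.144]
tcp_rot: [[1.0, -0.021, -0.006], [-0.021, -1.0, -0.001], [-0.006, 0.001, -1.0]]
force: [-8.6, -1.6, 0.6]
width: 0.258
gripper_force: 30.0
```

Emit:
arm_command --pt "5 0 -3 0 0.15" --pt "10 0 -5 0 0.15" --pt "15 0 -7 0 0.15" --pt "20 0 -9 0 0.15" --pt "25 0 -10 0 0.15" --pt "30 0 -11 0 0.15" --pt "34 0 -11 0 0.15" --pt "37 0 -11 0 0.15" --pt "39 0 -11 0 0.15" --pt "39 0 -11 0 0.15"

```text
t: 46.68
position: [0.5019, 0.1352, 0.156]
tcp_rot: [[1.0, -0.022, -0.002], [-0.022, -1.0, 0.0], [-0.002, -0.0, -1.0]]
force: [-6.2, -1.4, 2.8]
width: 0.262
gripper_force: 30.0
```

Emit:
arm_command --pt "-10 0 0 0 0.15" --pt "-25 0 -20 0 0.15" --pt "-30 0 -60 0 0.15" --pt "-30 0 -80 0 0.15" --pt "-30 0 -80 0 0.15" --pt "-30 0 -80 0 0.15" --pt "-30 0 -80 0 0.15"

```text
t: 47.27
position: [0.4725, 0.1356, 0.2347]
tcp_rot: [[1.0, -0.022, 0.002], [-0.022, -1.0, 0.001], [0.002, -0.001, -1.0]]
force: [-0.8, -0.2, -0.6]
width: 0.259
gripper_force: 30.0
```

```bash
python3 - <<'E'
from h import *
go(S(0,-.036,.21),np.pi/2-.02); tilt(1); foot()
E
```

```text
t 47.27 pos [0.4725 0.1356 0.2347] yang -1.593 F [-0.8 -0.2 -0.6] w 0.259 gf 30.0 j7 -1.93
MOVE mm [69.  -2.3 24.8] spin -0.002015858546886129
lilac px 124 centre 0.6048387096774377 7.741935483870975
tilt deg 92.0 L 0.062 dz 0.0 1-IoU 0.444
row,left,right,n rel TCP px [(-8, -1, -1, 1), (-5, -1, 1, 3), (-2, -2, 0, 3), (1, -1, 0, 2), (4, -1, 0, 2), (7, -2, 5, 8), (10, -3, 5, 9), (13, -3, 4, 8), (16, -2, 2, 5)]
x -0.02 foot/top of axis px [array([ 5.5, -1.7]), array([4.8, 6.6]), array([ 4.2, 14.7]), array([ 3.7, 20. ])]
x 0 foot/top of axis px [array([0.6, 0.4]), array([-0. ,  8.8]), array([-0.6, 16.9]), array([-1. , 22.2])]
x 0.02 foot/top of axis px [array([-4.3,  2.6]), array([-4.9, 10.9]), array([-5.5, 19.1]), array([-5.9, 24.4])]
```

Emit:
arm_command --pt "35 -1 0 0 0.15" --pt "68 -2 0 0 0.15" --pt "69 -2 20 0 0.15" --pt "69 -2 27 0 0.15" --pt "69 -2 27 0 0.15" --pt "69 -2 27 0 0.15" --pt "69 -2 27 0 0.15"

```text
t: 47.95
position: [0.5407, 0.1363, 0.2071]
tcp_rot: [[1.0, -0.022, -0.001], [-0.022, -1.0, -0.0], [-0.001, 0.0, -1.0]]
force: [0.7, 0.2, 0.3]
width: 0.26
gripper_force: 30.0
```

Emit:
arm_command --pt "0 0 10 0 0.15" --pt "0 0 20 0 0.15" --pt "0 0 26 0 0.15" --pt "0 0 32 0 0.15" --pt "0 0 37 0 0.15" --pt "0 0 37 0 0.15"

```text
t: 48.45
position: [0.5404, 0.1359, 0.1686]
tcp_rot: [[1.0, -0.022, -0.002], [-0.022, -1.0, -0.001], [-0.002, 0.001, -1.0]]
force: [0.3, 0.1, -0.8]
width: 0.259
gripper_force: 30.0
```

Emit:
arm_command --pt "0 0 10 0 0.15" --pt "0 0 20 0 0.15" --pt "0 0 26 0 0.15" --pt "0 0 26 0 0.15" --pt "0 0 26 0 0.4" --pt "0 0 26 0 0.4" --pt "0 0 26 0 0.4" --pt "0 0 26 0 0.4" --pt "0 0 26 0 0.4"

```text
t: 49.2
position: [0.5415, 0.1362, 0.1444]
tcp_rot: [[1.0, -0.022, 0.001], [-0.022, -1.0, 0.0], [0.001, -0.0, -1.0]]
force: [0.0, -0.1, 0.2]
width: 0.402
gripper_force: 0.0
```

Emit:
arm_command --pt "0 0 -35 0 0.4" --pt "0 0 -75 0 0.5" --pt "5 35 -85 0 0.6" --pt "12 73 -85 0.03 0.6" --pt "20 111 -85 0.06 0.6" --pt "27 150 -85 0.09 0.6" --pt "34 188 -85 0.12 0.6" --pt "41 226 -85 0.15 0.6" --pt "48 265 -85 0.18 0.6" --pt "55 303 -85 0.19 0.6"

```text
t: 50.03
position: [0.5896, -0.17, 0.2295]
tcp_rot: [[0.977, -0.212, 0.001], [-0.212, -0.977, -0.0], [0.001, 0.0, -1.0]]
force: [0.5, -0.4, -0.1]
width: 0.601
gripper_force: 0.0
```

```bash
python3 - <<'E'
from h import *
im=shot("top","t11.png")
for s in sticks(im): print(s)
for i,y in enumerate((-.084,-.036,.012,.06)):
    print("well",i+1,[im[int(round(q[1])),int(round(q[0]))].tolist() for q in(proj("top",S(0,y,z)) for z in(.118,.008))])
go((.628,-.311,.09),np.pi/2-.21); cover()
print([np.round(at("scene",r["xy"][0]*640,r["xy"][1]*400,.012),3) for r in (snapshot("scene"),landmark_of("stick1","scene"))[1][:7]])
E
```

```text
well 1 [[73, 72, 66], [70, 70, 65]]
well 2 [[79, 77, 80], [12, 10, 14]]
well 3 [[80, 77, 80], [140, 139, 127]]
well 4 [[30, 30, 27], [142, 141, 130]]
t 50.08 pos [ 0.5892 -0.1812  0.2296] yang -1.794 F [ 0.8 -7.7 -0.1] w 0.6 gf 0.0 j7 -1.49
MOVE mm [ 66.1 117.  140.7] spin -0.013495959894902043
cover rear edge mm -> travel [np.float64(44.5), np.float64(44.0), np.float64(43.5), np.float64(43.5)]
[array([ 0.538, -0.406,  0.012]), array([ 0.769, -0.314,  0.012]), array([ 0.567, -0.32 ,  0.012]), array([ 0.394, -0.008,  0.012])]
```

The second stick is in well 2. The last one may have been knocked, so I'll re-measure it in the scene view.

Emit:
arm_command --pt "0 -50 0 0 0.6" --pt "0 -90 0 0 0.6" --pt "0 -130 0 0 0.6" --pt "0 -150 0 0 0.6" --pt "0 -150 0 0 0.6" --pt "0 -150 0 0 0.6" --pt "0 -150 0 0 0.6"

```text
t: 50.82
position: [0.6208, -0.0205, 0.229]
tcp_rot: [[0.978, -0.209, -0.0], [-0.209, -0.978, -0.0], [-0.0, 0.0, -1.0]]
force: [-0.8, -1.4, 0.9]
width: 0.602
gripper_force: 0.0
```

```bash
python3 - <<'E'
from h import *
for s in sticks(shot("top","t12.png")): print(s)
im=shot("scene","s12.png"); h=cv2.cvtColor(im,cv2.COLOR_RGB2HSV)
m=((h[:,:,0]>112)&(h[:,:,0]<152)&(h[:,:,1]>30)&(h[:,:,1]<120)&(h[:,:,2]>60)).astype(np.uint8)
n,l,s,c=cv2.connectedComponentsWithStats(m)
for i in range(1,n):
    if s[i,4]>60:
        v,u=np.nonzero(l==i); P=np.array([at("scene",a,b,.016)[:2] for a,b in zip(u,v)]); 
        if P.mean(0)[0]>.4: print(P.mean(0).round(3),cv2.minAreaRect((P*1000).astype(np.float32)))
go((.628,-.311,.09),np.pi/2-.21)
E
```

```text
(array([ 573.5, -311.7]), array([24., 83.]), np.float64(-0.219), np.int32(206), array([ 98.,  83., 108.]))
[ 0.533 -0.421] ((531.3192138671875, -418.3511962890625), (61.45013427734375, 110.34597778320312), 57.89677429199219)
[ 0.572 -0.305] ((572.14794921875, -304.8885498046875), (46.430076599121094, 85.51023864746094), 76.7979507446289)
[ 0.767 -0.294] ((769.92529296875, -293.0048522949219), (54.8787727355957, 116.60735321044922), 53.19427490234375)
t 50.92 pos [ 0.6208 -0.0226  0.2291] yang -1.784 F [ 1.7 -0.3 -0.3] w 0.6 gf 0.0 j7 -1.75
MOVE mm [ 68.2 280.2 139.3] spin -0.0035751074503442837
```

It was knocked to (0.5735, −0.312). I'll grasp it there.

Emit:
arm_command --pt "6 38 0 0 0.6" --pt "12 76 0 0 0.6" --pt "17 114 0 0 0.6" --pt "23 152 20 0 0.6" --pt "28 190 50 0 0.6" --pt "33 228 80 0 0.6" --pt "38 266 110 0.006 0.6" --pt "41 293 135 0.006 0.6" --pt "41 293 139 0.006 0.6" --pt "41 293 139 0.006 0.6"

```text
t: 51.75
position: [0.5931, -0.3232, 0.0854]
tcp_rot: [[0.974, -0.226, -0.008], [-0.226, -0.974, -0.001], [-0.008, 0.003, -1.0]]
force: [-0.8, -0.6, -1.2]
width: 0.598
gripper_force: 0.0
```

```bash
python3 - <<'E'
from h import *
go((.600,-.3176,.005),np.pi/2-.219)
E
```

```text
t 51.75 pos [ 0.5931 -0.3232  0.0854] yang -1.799 F [-0.8 -0.6 -1.2] w 0.598 gf 0.0 j7 -1.25
MOVE mm [ 6.1 -7.2 80.3] spin -0.008832750993658767
```

Emit:
arm_command --pt "0 0 20 0 0.6" --pt "0 0 40 0 0.6" --pt "0 0 50 0 0.6" --pt "0 0 50 0 0.6"

```text
t: 52.08
position: [0.5978, -0.3151, 0.0379]
tcp_rot: [[0.976, -0.216, -0.004], [-0.216, -0.976, 0.002], [-0.004, -0.001, -1.0]]
force: [-0.8, 0.7, 0.3]
width: 0.599
gripper_force: 0.0
```

```bash
python3 - <<'E'
from h import *
go((.600,-.3176,.005),np.pi/2-.219)
E
```

```text
t 52.08 pos [ 0.5978 -0.3151  0.0379] yang -1.789 F [-0.8  0.7  0.3] w 0.599 gf 0.0 j7 -1.24
MOVE mm [ 2.8  2.  32.9] spin 0.0007952021268664566
```

Emit:
arm_command --pt "1 1 20 0 0.6" --pt "1 1 33 0 0.6" --pt "1 1 33 0 0.15" --pt "1 1 33 0 0.15" --pt "1 1 33 0 0.15" --pt "1 1 33 0 0.15" --pt "1 1 33 0 0.15" --pt "1 1 33 0 0.15" --pt "1 1 33 0 0.15"

```text
t: 52.83
position: [0.601, -0.3181, 0.0081]
tcp_rot: [[0.976, -0.217, 0.001], [-0.217, -0.976, -0.001], [0.002, 0.0, -1.0]]
force: [-0.1, -0.1, 4.6]
width: 0.259
gripper_force: 30.0
```

Emit:
arm_command --pt "0 0 -40 0 0.15" --pt "0 0 -80 0 0.15" --pt "0 0 -120 0 0.15" --pt "0 0 -160 0 0.15" --pt "-15 -31 -185 -0.03 0.15" --pt "-31 -63 -185 -0.06 0.15" --pt "-47 -95 -185 -0.09 0.15" --pt "-62 -127 -185 -0.12 0.15" --pt "-78 -159 -185 -0.15 0.15" --pt "-94 -191 -185 -0.18 0.15"

```text
t: 53.67
position: [0.549, -0.1092, 0.1921]
tcp_rot: [[0.999, -0.037, 0.0], [-0.037, -0.999, 0.0], [0.0, -0.0, -1.0]]
force: [0.5, 0.6, -1.5]
width: 0.263
gripper_force: 30.0
```

```bash
python3 - <<'E'
from h import *
go(S(-.052,-.036,.187),np.pi/2-.02)
E
```

```text
t 53.67 pos [ 0.549  -0.1092  0.1921] yang -1.608 F [ 0.5  0.6 -1.5] w 0.263 gf 30.0 j7 -1.42
MOVE mm [ -68.4 -244.3    5.1] spin -0.01678133808114124
```

Emit:
arm_command --pt "-10 -36 5 -0.01 0.15" --pt "-20 -72 5 -0.017 0.15" --pt "-30 -108 5 -0.017 0.15" --pt "-40 -144 5 -0.017 0.15" --pt "-50 -180 5 -0.017 0.15" --pt "-60 -216 5 -0.017 0.15" --pt "-66 -238 5 -0.017 0.15" --pt "-66 -238 5 -0.017 0.15" --pt "-66 -238 5 -0.017 0.15"

```text
t: 54.42
position: [0.4923, 0.1312, 0.187]
tcp_rot: [[1.0, -0.017, -0.0], [-0.017, -1.0, 0.0], [-0.0, -0.0, -1.0]]
force: [0.1, -1.3, -1.0]
width: 0.26
gripper_force: 30.0
```

```bash
python3 - <<'E'
from h import *
go(S(-.052,-.036,.187),np.pi/2-.02)
E
```

```text
t 54.42 pos [0.4923 0.1312 0.187 ] yang -1.588 F [ 0.1 -1.3 -1. ] w 0.26 gf 30.0 j7 -1.91
MOVE mm [-2.8 -6.2  0. ] spin 0.002827275948509733
```

Emit:
arm_command --pt "-1 0 15 0 0.15" --pt "-3 0 30 0 0.15" --pt "-3 0 45 0 0.15" --pt "-3 0 49 0 0.15" --pt "-3 0 52 0 0.15" --pt "-3 0 55 0 0.15" --pt "-3 0 58 0 0.15" --pt "-3 0 61 0 0.15" --pt "-3 0 64 0 0.15" --pt "-3 0 66 0 0.15"

```text
t: 55.25
position: [0.4883, 0.1274, 0.122]
tcp_rot: [[1.0, -0.023, -0.004], [-0.023, -1.0, -0.002], [-0.004, 0.002, -1.0]]
force: [-10.5, -3.3, 13.7]
width: 0.26
gripper_force: 30.0
```

Emit:
arm_command --pt "0 0 3 0 0.15" --pt "0 0 6 0 0.15" --pt "0 0 9 0 0.15" --pt "0 0 12 0 0.15" --pt "0 0 15 0 0.15" --pt "0 0 18 0 0.15" --pt "0 0 20 0 0.15" --pt "0 0 20 0 0.15"

```text
t: 55.92
position: [0.4918, 0.1279, 0.1033]
tcp_rot: [[1.0, -0.024, 0.003], [-0.024, -1.0, -0.0], [0.003, 0.0, -1.0]]
force: [-3.7, -2.1, 11.0]
width: 0.255
gripper_force: 30.0
```

Emit:
arm_command --pt "-4 0 0 0 0.15" --pt "-14 0 0 0 0.15" --pt "-30 0 -30 0 0.15" --pt "-50 0 -70 0 0.15" --pt "-53 0 -105 -0.05 0.15" --pt "-53 0 -130 -0.17 0.15" --pt "-53 0 -130 -0.29 0.15" --pt "-53 0 -130 -0.41 0.15" --pt "-53 0 -130 -0.53 0.15" --pt "-53 0 -130 -0.65 0.15"

```text
t: 56.75
position: [0.4363, 0.1302, 0.2312]
tcp_rot: [[0.806, 0.593, -0.0], [0.593, -0.806, -0.0], [-0.0, 0.0, -1.0]]
force: [-0.1, 1.1, -0.6]
width: 0.254
gripper_force: 30.0
```

Emit:
arm_command --pt "0 0 0 -0.12 0.15" --pt "0 0 0 -0.24 0.15" --pt "0 0 0 -0.36 0.15" --pt "0 0 0 -0.48 0.15" --pt "0 0 0 -0.6 0.15" --pt "0 0 0 -0.72 0.15" --pt "0 0 0 -0.84 0.15" --pt "0 0 0 -0.96 0.15" --pt "0 0 0 -1.08 0.15" --pt "0 0 0 -1.2 0.15"

```text
t: 57.58
position: [0.4362, 0.1301, 0.2308]
tcp_rot: [[-0.26, 0.966, -0.001], [0.966, 0.26, -0.0], [-0.0, -0.001, -1.0]]
force: [0.2, -1.6, -1.9]
width: 0.26
gripper_force: 30.0
```

Emit:
arm_command --pt "0 0 0 -0.12 0.15" --pt "0 0 0 -0.24 0.15" --pt "0 0 0 -0.36 0.15" --pt "0 0 0 -0.48 0.15" --pt "0 0 0 -0.6 0.15" --pt "0 0 0 -0.72 0.15" --pt "0 0 0 -0.84 0.15" --pt "0 0 0 -0.96 0.15" --pt "0 0 0 -1.08 0.15" --pt "0 0 0 -1.2 0.15"

```text
t: 58.42
position: [0.4361, 0.13, 0.2307]
tcp_rot: [[-0.994, 0.107, -0.001], [0.107, 0.994, -0.001], [0.001, -0.001, -1.0]]
force: [-0.6, 0.4, -0.7]
width: 0.256
gripper_force: 30.0
```

Emit:
arm_command --pt "0 0 0 -0.09 0.15" --pt "0 0 0 -0.09 0.15" --pt "0 0 0 -0.09 0.15"

```text
t: 58.67
position: [0.4365, 0.1302, 0.2308]
tcp_rot: [[-1.0, 0.026, -0.001], [0.026, 1.0, -0.0], [0.001, -0.0, -1.0]]
force: [-0.8, 0.3, -1.1]
width: 0.26
gripper_force: 30.0
```

```bash
python3 - <<'E'
from h import *
go(S(-.1053,-.036,.2298),np.pi/2-.02); tilt(1); foot()
E
```

```text
t 58.67 pos [0.4365 0.1302 0.2308] yang 1.545 F [-0.8  0.3 -1.1] w 0.26 gf 30.0 j7 1.15
MOVE mm [0.4 8.4 1. ] spin -0.006197058263242461
lilac px 187 centre -6.486631016042793 6.5454545454545325
tilt deg 61.0 L 0.094 dz 0.027 1-IoU 0.386
row,left,right,n rel TCP px [(-5, -3, 0, 4), (-2, -5, 0, 6), (1, -7, -1, 7), (4, -9, -1, 9), (7, -11, -2, 10), (10, -12, -4, 9), (13, -14, -6, 9), (16, -14, -7, 8)]
x -0.02 foot/top of axis px [array([ 4.8, -1.3]), array([4. , 6.9]), array([ 3.3, 14.9]), array([ 2.8, 20.2])]
x 0 foot/top of axis px [array([0. , 0.7]), array([-0.7,  9. ]), array([-1.4, 17. ]), array([-1.9, 22.3])]
x 0.02 foot/top of axis px [array([-4.8,  2.8]), array([-5.5, 11.1]), array([-6.1, 19.2]), array([-6.6, 24.4])]
```

Emit:
arm_command --pt "0 0 40 -0.006 0.15" --pt "0 0 80 -0.006 0.15" --pt "0 0 99 -0.006 0.15" --pt "0 0 99 -0.006 0.15" --pt "-6 0 99 -0.006 0.15" --pt "-10 0 99 -0.006 0.15" --pt "-14 0 97 -0.006 0.15" --pt "-18 0 94 -0.006 0.15" --pt "-22 0 91 -0.006 0.15" --pt "-26 0 88 -0.006 0.15"

```text
t: 59.6
position: [0.4617, 0.1304, 0.1439]
tcp_rot: [[-1.0, 0.017, -0.003], [0.017, 1.0, -0.0], [0.003, -0.0, -1.0]]
force: [-3.5, 1.5, -3.9]
width: 0.257
gripper_force: 30.0
```

Emit:
arm_command --pt "-5 0 -3 0 0.15" --pt "-10 0 -5 0 0.15" --pt "-15 0 -7 0 0.15" --pt "-20 0 -9 0 0.15" --pt "-25 0 -10 0 0.15" --pt "-30 0 -11 0 0.15" --pt "-34 0 -11 0 0.15" --pt "-37 0 -11 0 0.15" --pt "-39 0 -11 0 0.15" --pt "-39 0 -11 0 0.15"

```text
t: 60.43
position: [0.5018, 0.1298, 0.1559]
tcp_rot: [[-1.0, 0.017, -0.001], [0.017, 1.0, 0.0], [0.001, 0.0, -1.0]]
force: [-5.2, -0.1, 1.6]
width: 0.26
gripper_force: 30.0
```

Emit:
arm_command --pt "10 0 0 0 0.15" --pt "25 0 -20 0 0.15" --pt "30 0 -60 0 0.15" --pt "30 0 -80 0 0.15" --pt "30 0 -80 0 0.15" --pt "30 0 -80 0 0.15" --pt "30 0 -80 0 0.15"

```text
t: 61.02
position: [0.4722, 0.1298, 0.2345]
tcp_rot: [[-1.0, 0.017, 0.002], [0.017, 1.0, 0.0], [-0.002, 0.0, -1.0]]
force: [-0.9, -0.9, -1.6]
width: 0.263
gripper_force: 30.0
```

```bash
python3 - <<'E'
from h import *
go(S(0,-.084,.207),np.pi/2-.02); foot()
E
```

```text
t 61.02 pos [0.4722 0.1298 0.2345] yang 1.554 F [-0.9 -0.9 -1.6] w 0.263 gf 30.0 j7 1.17
MOVE mm [-69.  -40.2  27.6] spin 0.0028366742997829597
row,left,right,n rel TCP px [(-5, -2, 0, 3), (-2, -2, 0, 3), (1, -2, 0, 3), (4, -2, 0, 3), (7, -2, 4, 7), (10, -3, 4, 8), (13, -4, 4, 9), (16, -3, 3, 7)]
x -0.02 foot/top of axis px [array([ 5.3, -1.6]), array([4.6, 6.7]), array([ 3.9, 14.8]), array([ 3.5, 20.1])]
x 0 foot/top of axis px [array([0.4, 0.5]), array([-0.2,  8.8]), array([-0.8, 16.9]), array([-1.2, 22.2])]
x 0.02 foot/top of axis px [array([-4.6,  2.6]), array([-5.1, 11. ]), array([-5.7, 19.1]), array([-6.1, 24.4])]
```

Emit:
arm_command --pt "-33 -20 0 0 0.15" --pt "-66 -40 0 0 0.15" --pt "-67 -40 20 0 0.15" --pt "-67 -40 27 0 0.15" --pt "-67 -40 27 0 0.15" --pt "-67 -40 27 0 0.15" --pt "-67 -40 27 0 0.15" --pt "-67 -40 27 0 0.15"

```text
t: 61.73
position: [0.5382, 0.0897, 0.2077]
tcp_rot: [[-1.0, 0.015, 0.001], [0.015, 1.0, 0.0], [-0.001, 0.0, -1.0]]
force: [-0.5, 0.4, -1.1]
width: 0.262
gripper_force: 30.0
```

Emit:
arm_command --pt "0 0 10 0 0.15" --pt "0 0 20 0 0.15" --pt "0 0 26 0 0.15" --pt "0 0 32 0 0.15" --pt "0 0 37 0 0.15" --pt "0 0 37 0 0.15"

```text
t: 62.23
position: [0.5374, 0.0886, 0.1685]
tcp_rot: [[-1.0, 0.017, -0.003], [0.017, 1.0, -0.0], [0.003, -0.0, -1.0]]
force: [0.0, 0.1, -1.3]
width: 0.258
gripper_force: 30.0
```

Inside. I'll release, lift, then head for the wheel with the fingers shut.

Emit:
arm_command --pt "0 0 10 0 0.15" --pt "0 0 20 0 0.15" --pt "0 0 26 0 0.15" --pt "0 0 26 0 0.15" --pt "0 0 26 0 0.4" --pt "0 0 26 0 0.4" --pt "0 0 26 0 0.4" --pt "0 0 26 0 0.4" --pt "0 0 26 0 0.4"

```text
t: 62.98
position: [0.5382, 0.0889, 0.1443]
tcp_rot: [[-1.0, 0.017, 0.0], [0.017, 1.0, -0.0], [-0.0, -0.0, -1.0]]
force: [-0.4, 0.2, 0.0]
width: 0.4
gripper_force: 0.0
```

Emit:
arm_command --pt "0 0 -35 0 0.4" --pt "0 0 -75 0 0.4" --pt "0 0 -85 0.12 0.2" --pt "0 35 -85 0.24 0" --pt "0 70 -85 0.36 0" --pt "0 105 -85 0.48 0" --pt "0 140 -85 0.6 0" --pt "0 175 -85 0.72 0" --pt "0 200 -85 0.84 0" --pt "0 200 -85 0.96 0"

```text
t: 63.82
position: [0.5394, 0.297, 0.2292]
tcp_rot: [[-0.562, 0.827, -0.001], [0.827, 0.562, 0.005], [0.004, 0.002, -1.0]]
force: [-1.2, -0.2, 0.2]
width: 0.006
gripper_force: 0.0
```

Emit:
arm_command --pt "0 0 0 0.12 0" --pt "0 0 0 0.24 0" --pt "0 0 0 0.36 0" --pt "0 0 0 0.48 0" --pt "0 0 0 0.6 0" --pt "0 0 0 0.61 0" --pt "0 0 0 0.61 0"

```text
t: 64.4
position: [0.5415, 0.2889, 0.2291]
tcp_rot: [[0.013, 1.0, -0.0], [1.0, -0.013, -0.0], [-0.0, -0.0, -1.0]]
force: [-0.0, -0.3, -0.5]
width: 0.007
gripper_force: 0.0
```

```bash
python3 - <<'E'
from h import *
im=shot("top","t13.png")
for s in sticks(im): print(s)
for i,y in enumerate((-.084,-.036,.012,.06)):
    print("well",i+1,[im[int(round(q[1])),int(round(q[0]))].tolist() for q in(proj("top",S(0,y,z)) for z in(.118,.008))])
go(S(.013,.117,.16),-.02); cover()
E
```

```text
well 1 [[70, 68, 70], [29, 28, 31]]
well 2 [[68, 67, 69], [18, 15, 22]]
well 3 [[80, 77, 81], [122, 121, 111]]
well 4 [[29, 30, 27], [145, 143, 132]]
t 64.45 pos [0.5415 0.2889 0.2291] yang -0.012 F [ 0.1 -0.3  0.4] w 0.005 gf 0.0 j7 -0.56
MOVE mm [ 0.4 16.1 69.1] spin 0.007873379685269466
cover rear edge mm -> travel [np.float64(44.5), np.float64(44.5), np.float64(44.0), np.float64(43.5)]
```

All three sticks are in wells 1–3. Now I'll roll the wheel back.

Emit:
arm_command --pt "0 8 30 0.008 0" --pt "0 15 65 0.008 0" --pt "0 15 86 0.008 0" --pt "0 15 93 0.008 0" --pt "0 15 95 0.008 0" --pt "0 15 96 0.008 0" --pt "0 15 96 0.008 0"

```text
t: 65.08
position: [0.5566, 0.2876, 0.1358]
tcp_rot: [[0.022, 1.0, -0.001], [1.0, -0.022, -0.001], [-0.001, -0.0, -1.0]]
force: [-6.6, -5.8, 15.7]
width: 0.004
gripper_force: 7.1
```

```bash
python3 - <<'E'
from h import *
go(S(.013,.117,.134),-.02)
E
```

```text
t 65.08 pos [0.5566 0.2876 0.1358] yang -0.022 F [-6.6 -5.8 15.7] w 0.004 gf 7.1 j7 -0.56
MOVE mm [1.6 1.  1.8] spin -0.0024391921269637518
```

Emit:
arm_command --pt "0 -3 -0.9 0 0" --pt "0 -6 -1.7 0 0" --pt "0 -9 -2.3 0 0" --pt "0 -12 -2.5 0 0" --pt "0 -15 -2.4 0 0" --pt "0 -18 -2.0 0 0" --pt "0 -21 -1.2 0 0" --pt "0 -25 0.3 0 0" --pt "0 -25 0.3 0 0"

```text
t: 65.83
position: [0.5315, 0.2888, 0.1344]
tcp_rot: [[0.023, 1.0, 0.0], [1.0, -0.023, -0.0], [-0.0, 0.0, -1.0]]
force: [-2.7, -2.9, 11.1]
width: 0.004
gripper_force: 5.8
```

Emit:
arm_command --pt "0 0 -8 0 0" --pt "0 26 -8 0 0" --pt "0 26 -3 0 0" --pt "0 26 0 0 0" --pt "0 26 0 0 0" --pt "0 20 -2.0 0 0" --pt "0 14 -2.8 0 0" --pt "0 9 -2.5 0 0" --pt "0 4 -1.5 0 0" --pt "0 0 0 0 0"

```text
t: 66.67
position: [0.5328, 0.2896, 0.1349]
tcp_rot: [[0.024, 1.0, 0.003], [1.0, -0.024, 0.001], [0.001, 0.003, -1.0]]
force: [0.2, -2.3, 11.8]
width: 0.003
gripper_force: 5.7
```

```bash
python3 - <<'E'
from h import *
go(S(.013,.117,.134),-.02);cover()
E
```

```text
t 66.67 pos [0.5328 0.2896 0.1349] yang -0.024 F [ 0.2 -2.3 11.8] w 0.003 gf 5.7 j7 -0.58
MOVE mm [ 0.1 24.9  1. ] spin -0.0036288687719170376
cover rear edge mm -> travel [np.float64(23.5), np.float64(24.0), np.float64(23.5), np.float64(23.5)]
```

Emit:
arm_command --pt "0 0 -8 0 0" --pt "0 26 -8 0 0" --pt "0 26 -3 0 0" --pt "0 26 0 0 0" --pt "0 26 0 0 0" --pt "0 20 -2.0 0 0" --pt "0 14 -2.8 0 0" --pt "0 9 -2.5 0 0" --pt "0 4 -1.5 0 0" --pt "0 0 0 0 0"

```text
t: 67.55
position: [0.5326, 0.2893, 0.1348]
tcp_rot: [[0.024, 1.0, 0.003], [1.0, -0.024, 0.001], [0.001, 0.003, -1.0]]
force: [-1.0, -2.8, 12.4]
width: 0.01
gripper_force: 5.8
```

Emit:
arm_command --pt "0 0 -8 0 0" --pt "0 26 -8 0 0" --pt "0 26 -3 0 0" --pt "0 26 0 0 0" --pt "0 26 0 0 0" --pt "0 20 -2.0 0 0" --pt "0 14 -2.8 0 0" --pt "0 9 -2.5 0 0" --pt "0 4 -1.5 0 0" --pt "0 0 0 0 0"

```text
t: 68.38
position: [0.5326, 0.2892, 0.1348]
tcp_rot: [[0.024, 1.0, 0.003], [1.0, -0.024, 0.001], [0.001, 0.003, -1.0]]
force: [-0.1, -3.3, 12.2]
width: 0.004
gripper_force: 6.0
```

```bash
python3 - <<'E'
from h import *
go(S(.013,.117,.134),-.02);cover()
E
```

```text
t 68.38 pos [0.5326 0.2892 0.1348] yang -0.024 F [-0.1 -3.3 12.2] w 0.004 gf 6.0 j7 -0.58
MOVE mm [ 0.5 25.   0.9] spin -0.00432402047275815
cover rear edge mm -> travel [np.float64(0.0), np.float64(-0.5), np.float64(0.0), np.float64(0.5)]
```

Emit:
arm_command --pt "0 0 -8 0 0" --pt "0 18 -8 0 0" --pt "0 18 -5 0 0" --pt "0 18 -2 0 0" --pt "0 18 -1.7 0 0" --pt "0 16 -2.2 0 0" --pt "0 14 -2.5 0 0" --pt "0 12 -2.5 0 0" --pt "0 10 -2.3 0 0"

```text
t: 69.18
position: [0.5451, 0.2892, 0.1372]
tcp_rot: [[0.025, 1.0, 0.007], [1.0, -0.025, 0.002], [0.002, 0.007, -1.0]]
force: [7.1, 0.0, 8.5]
width: 0.004
gripper_force: 4.3
```

```bash
python3 - <<'E'
from h import *
go(S(.013,.117,.134),-.02);cover()
E
```

```text
t 69.18 pos [0.5451 0.2892 0.1372] yang -0.025 F [7.1 0.  8.5] w 0.004 gf 4.3 j7 -0.57
MOVE mm [ 0.2 12.6  3.3] spin -0.005052414924998194
cover rear edge mm -> travel [np.float64(-0.5), np.float64(-1.0), np.float64(-1.0), np.float64(-0.5)]
```

The tangential force has risen to 7 N, so the cover is against its shut stop. I'll lift clear and hand in.

Emit:
arm_command --pt "0 0 -10 0 0" --pt "0 0 -50 0 0" --pt "0 0 -90 0 0" --pt "0 0 -100 0 0" --pt "0 0 -100 0 0" --pt "0 0 -100 0 0"

```text
t: 69.73
position: [0.5407, 0.2892, 0.2351]
tcp_rot: [[0.023, 1.0, -0.001], [1.0, -0.023, 0.0], [0.0, -0.001, -1.0]]
force: [-0.5, -0.7, -0.3]
width: 0.002
gripper_force: 0.0
```

```bash
python3 - <<'E'
from h import *
cover(); print(sticks(snapshot("top"))); go(S(0,.117,.237)); print(job_done())
E
```

```text
cover rear edge mm -> travel [np.float64(-0.5), np.float64(-1.0), np.float64(-1.0), np.float64(-0.5)]
[]
t 69.83 pos [0.5399 0.2884 0.2331] yang -0.024 F [0.2 0.5 0. ] w 0.005 gf 0.0 j7 -0.57
MOVE mm [ 1.   4.7 -4. ] spin None
the job is handed in; nothing more can be done
None
```

I handed the job in at about 70 s with all three balm sticks standing in wells 1–3 and the cover rolled fully shut by its thumbwheel; no verdict came back, and I viewed 15 pictures, one over the limit of 14.

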